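# Rebuild the detector flow cell and realign its beam

### The arm

A 6-joint arm with a two-finger parallel gripper is mounted at the origin on the work surface. World frame = base frame: x ahead of the robot, y to its left, z up, the work surface at z = 0. Lengths are in m, angles in rad, forces in N, time in s.
With the tool pointing down it reaches from about 0.3 to 0.875 m from the base axis. Payload 6.4 kg.
Tool frame: the origin (TCP) lies on the centre line of the jaws, within the pads' length; the fingertips stand 17 mm ahead of it and the grasp point (between the pads) lies 2 mm behind it; z points along the fingers, x is the direction in which the jaws open and shut, and the axes are right-handed (so a half turn about z gives the same grasp; the last joint's range is limited). The gripper opens to 85 mm and grips with 20 to 120 N. Pads are 22 mm wide; open, the fingers measure 114 mm over their backs; the gripper's body (76 mm by 85 mm) begins 54 mm behind the grasp point. The pads swing forward as they close: fully open they stand 13 mm farther back than shut.
Start: joints at [1.026, 0.181, 1.607, -0, 1.354, -0.206], TCP at [0.191, 0.542, 0.248] pointing down, gripper open.
Joint ranges: [-2.99, 2.99], [-0.89, 2.07], [0.3, 2.58], [-1.14, 4.28], [0, 2.63], [-3.12, 3.12]. Speed limits (rad/s): [2.57, 2.57, 3.01, 3.14, 3.14, 3.14].

### API

Orientations are given as a unit quaternion [w, x, y, z].
In Python, from bench import ctrl gives the robot as it stands.
- The arm moves only by the tool servo_tool, never from a script. Its argument "increments" is text: rows parted by semicolons, each of 5 numbers parted by spaces: the shift along the tool's x, y, z in cm, then the turn about the tool's z in rad, then the opening, from 0 (shut) to 1 (fully open). In form: dx dy dz yaw gripper; .... A call has 1 to 10 rows; each row shifts and turns the commanded pose from where the row before left it, along the tool's axes as they then stand; what a row does not reach is not made up. A row lasts 1/8 s, in which the tool goes at most 62.5 mm and 10.7 degrees, less where a joint would pass 70% of its speed; a pose out of reach is approached as far as the arm can. A call is refused whole if a number of a shift passes 6.25 or a number of a turn 0.188, either way. A call with a gripper value outside its range is refused whole. The fingers move at their own pace and stop on an object; the grip force is fixed at half the most. Time passes only in rows, so rows that do not move let the fingers close. It gives the time, the measured TCP pose, the force and the opening at its end, in the units of the state.
- ctrl.get_obs(): the state, without advancing time (a new reading comes with each control period).
- ctrl.camera(name): name is "side" or "top" or "wrist"; returns (picture, depth): 420x560x3 uint8, red, green, blue; 420x560 float32, m along the optical axis (not along the pixel's ray), 0 where there is no reading.
- ctrl.camera_params(name): a dict with "mtx" (3x3 intrinsics, pixels), "distortion" ([k1, k2, p1, p2, k3] as OpenCV has them; the pictures are not rectified), "position" and "attitude" of the camera in the world; the wrist camera has in their place "tool_from_camera" (4x4, takes a point from camera to tool coordinates, whose origin is the TCP and whose axes are the tool frame's). Camera axes: x right, y down, z forward; pixel columns grow to the right and rows downward; lengths in m; the calibration is good to about 2 mm. A picture is of the moment at which its call begins: read the wrist's pose just before it. camera_params takes no time and is no camera call.
- ctrl.hand_in(): hands the job in, once; it reports no verdict.
The state is a dict: "time_s": time; "q": joint angles; "dq": joint speeds; "joint_efforts": joint torques, N m; "eef_pos": TCP position; "eef_rot": TCP orientation; "wrist_force": force on the tool from outside, world axes, zero at the start; "torque": the same for the moment, N m; "opening": opening from 0.0 (shut) to 1.0 (fully open).
Only numpy, scipy, OpenCV 4.12 (cv2) and the standard library are available. Lean on these libraries where they do the work, as an engineer would, in place of code of your own. Each camera call takes 0.05 s, during which the arm holds its last target.

### The job

Rebuild the detector's flow cell: take the red transit plug out of the four-post nest and put it in the grey tray, then stack the parts between the posts, all lying flat: the tan cell body first, on it every white spacer that is out, and the blue window cap on top. Once the stack is complete, and not before, turn the black knob of the aim unit until the red needle points at the green mark, then let go of it. Do not knock over the amber jar.

Things in the scene. Friction and masses are not known exactly. Their poses are not given: they have to be found in the camera images.
- nest_floor (a point): Centre of the top face of the nest's plate, on which the stack stands, 8 mm above the bench; z up, x and y as the nest's.
- nest: The fixed nest, origin under its centre: a round aluminium plate (diameter 112 mm, 8 mm thick) with four dark posts, diameter 12 mm, cone-tipped, tops 60 mm above the plate. Their axes stand 33 mm from the centre, at 45, 135, 225 and 315 degrees from the nest's x. They leave a 54 mm circle for the parts; fingers fit down in the open 34 mm gaps, which face along the nest's x and y.
- cell_body_mid (a point): Centre of the tan cell body, a loose tan plastic disc, diameter 50 mm, 16 mm high (dark band round it), 0.12 kg or so; z along its axis, and either face may be up.
- cap_mid (a point): Centre of the window cap: a loose blue plastic disc, diameter 50 mm, 10 mm high; z along its axis, either face may be up.
- plug_grip (a point): Point on the axis of the transit plug, half-way up its grip. The plug is a loose red plastic piece: a disc of diameter 50 mm and 24 mm high with a round grip on top, diameter 22 mm and 28 mm high (52 mm in all); this point is 38 mm above its underside. It starts in the nest, standing on the plate.
- tray_in (a point): Centre of the inner floor of the grey tray, 4 to 5 mm above the bench; fixed open tray, 115 mm (its x) by 160 mm (its y), walls 4 mm thick, rim 20 mm above the bench.
- knob_grip (a point): Point on the vertical axis of the aim unit's black knob, at the height to grip its bar. The bar is 42 mm long (along this point's x) and 14 mm thick (y); its top is 7 mm above this point, and the 44 mm disc under it has its top 23 mm below it. This point is 82 mm above the bench.
- knob (a joint): Angle of the knob, 0 to 6.28 rad between its stops; grows as it is turned clockwise seen from above. Light friction (0.03 N m): it stays where it is left. The needle is geared to it: half a radian of needle, the same way round, per radian of knob. The mark always lies clockwise of where the needle starts, in reach.
- dial_axis (a point): Centre of the dial (axis of the needle), a white disc of diameter 134 mm with black scale lines on top of the aim unit, 51 mm above the bench; x and y are the aim unit's. The unit is a fixed white box, 210 mm (x) by 140 mm (y), 45 mm high; the knob stands on it 97 mm to the -x side of the dial's centre.
- needle_tip (a point): A point on the needle's own line, 50 mm from the dial's centre (just ahead of the red needle's end, which is 48 mm out).
- mark_tip (a point): The inner point of the green mark on the dial's edge, 50 mm from the dial's centre. The mark stays where it is; the needle must point at it.
- jar_base (a point): Centre of the underside of a small amber jar with a black lid, diameter 40 mm, 50 mm high, standing among the parts; z up. Not part of the job.
- spacer1_mid (a point): Centre of a spacer: a loose white plastic disc, diameter 50 mm, 10 mm high; z along its axis, either face may be up. Two or three of the three spacers are out; one may be absent.
- spacer2_mid (a point): Centre of a spacer: a loose white plastic disc, diameter 50 mm, 10 mm high; z along its axis, either face may be up. Two or three of the three spacers are out; one may be absent.
- spacer3_mid (a point): Centre of a spacer: a loose white plastic disc, diameter 50 mm, 10 mm high; z along its axis, either face may be up. Two or three of the three spacers are out; one may be absent.
Things that resemble listed ones, but are neither listed nor needed, are in the scene too. What is shaped like the part that bears spacer3_mid but purple or turquoise is not meant.

How it is judged:
On the way, in this order (a step that is already met when the one before it is completed fails the run):
1. the transit plug lies in the grey tray (x of plug_grip in the frame of tray_in between -0.056 and 0.056 m and y of plug_grip in the frame of tray_in between -0.078 and 0.078 m and height (world z) of plug_grip below 0.06 m), for 0.2 s.
2. the stack is complete in the nest: cell body, all spacers that are out, cap on top (horizontal distance between each of cell_body_mid, cap_mid, spacer1_mid, spacer2_mid, spacer3_mid and nest_floor below 0.005 m and angle between the z axis of each of cell_body_mid, cap_mid, spacer1_mid, spacer2_mid, spacer3_mid and the z axis of nest_floor, either way round below 0.06 rad and z of cell_body_mid in the frame of nest_floor between 0.005 and 0.0105 m and z of cap_mid in the frame of nest_floor between 0.02 and 0.054 m and z of spacer1_mid in the frame of nest_floor between 0.018 and 0.044 m and ((angle between spacer1_mid's own z axis and vertical below 1.5 rad and z of cap_mid in the frame of spacer1_mid above 0.007 m) or (angle between spacer1_mid's own z axis and vertical above 1.5 rad and z of cap_mid in the frame of spacer1_mid below -0.007 m)) and z of spacer2_mid in the frame of nest_floor between 0.018 and 0.044 m and ((angle between spacer2_mid's own z axis and vertical below 1.5 rad and z of cap_mid in the frame of spacer2_mid above 0.007 m) or (angle between spacer2_mid's own z axis and vertical above 1.5 rad and z of cap_mid in the frame of spacer2_mid below -0.007 m)) and z of spacer3_mid in the frame of nest_floor between 0.018 and 0.044 m and ((angle between spacer3_mid's own z axis and vertical below 1.5 rad and z of cap_mid in the frame of spacer3_mid above 0.007 m) or (angle between spacer3_mid's own z axis and vertical above 1.5 rad and z of cap_mid in the frame of spacer3_mid below -0.007 m))), for 0.3 s.
3. the needle points at the mark (horizontal distance between needle_tip and mark_tip below 0.003 m), for 0.3 s.
At the end, for the whole second after the job is handed in: The plug is in the tray; between the posts the cell body stands on the plate, all spacers present lie above it and the cap above them, each within 5 mm of the nest's axis and flat within 0.06 rad; needle_tip and mark_tip are within 3 mm of each other; everything let go (all of step 1 and all of step 2 and horizontal distance between needle_tip and mark_tip below 0.003 m); the robot touches nothing.
It fails at once if the jar is knocked over (angle between jar_base's own z axis and vertical above 0.6 rad).
Of spacer1, spacer2, spacer3 only 2 to 3 are there at a start; the rules pass over those that are not, and their reading is None.
At some moment in a run one of cell_body, cap, spacer1, spacer2, spacer3 may be knocked a few centimetres aside while the robot is not near it.
Once in a run the grip may slacken for a moment while it holds something.
It also fails if it takes over 208 s, if anything falls off the work surface, if the arm or the gripper's body presses on something with over 40 N, if the wrist force passes 120 N, or if a joint passes its speed limit or range.

## Working session

There is one attempt and no reset: what is moved stays moved. The work goes in short steps, Python scripts to look and compute and a tool call to move; the robot and the scene stay as the last step left them, time stands still between calls to the robot, and variables do not carry over. Pictures are saved under pics/ and viewed, and the job is handed in when it is done.

Besides the shell and the picture viewer there is one more tool, called after ">>>" as a command line: name --argument value ..., lists and objects as JSON in quotes. servo_tool: Moves the arm, as the interface text tells. Its arguments: {"type":"object","properties":{"increments":{"type":"string"}},"required":["increments"]}

```bash
ls -la; mkdir -p pics; python3 - <<'E'
from bench import ctrl
import cv2
print(ctrl.get_obs())
for n in ("side","top","wrist"):
    p=ctrl.camera_params(n); print(n,p)
    im,d=ctrl.camera(n); cv2.imwrite(f"pics/{n}0.png",im[:,:,::-1]); 
    import numpy as np; np.save(f"{n}0.npy",d)
E
```

```text
total 12
drwxr-xr-x  3 agent agent 4096 Dec  6 17:01 .
drwxr-xr-x 23 root  root  4096 Dec  6 17:01 ..
drwxr-xr-x  2 agent agent 4096 Dec  6 17:01 pics
{'time_s': 0.0, 'q': array([ 1.02571594e+00,  1.81529743e-01,  1.60802585e+00, -4.59000315e-06,
        1.35378568e+00, -2.06258790e-01]), 'dq': array([ 0.00078683,  0.00066751,  0.00046372, -0.00128573, -0.00047916,
        0.00035989]), 'joint_efforts': array([ 6.72875613e-04, -4.44878519e+01, -3.51330900e+01, -3.05879930e-04,
        9.30382084e-03, -1.27246071e-05]), 'eef_pos': array([0.19079924, 0.54186204, 0.24738185]), 'eef_rot': array([ 3.50345030e-04,  8.16202782e-01,  5.77764878e-01, -8.01048219e-04]), 'wrist_force': array([-0.23394073,  1.05770961,  0.67871481]), 'torque': array([ 0.02847297, -0.00574817, -0.01557605]), 'opening': 0.9943093155984118}
side {'mtx': array([[465.0108449 ,   0.        , 274.32998318],
       [  0.        , 465.0108449 , 209.36825949],
       [  0.        ,   0.        ,   1.        ]]), 'distortion': array([0.02124617, 0.        , 0.        , 0.        , 0.        ]), 'position': array([ 0.146254
[... 403 characters left out ...]
1.27646877]), 'attitude': array([ 0.02729079, -0.70090819,  0.71209905, -0.02996443])}
wrist {'mtx': array([[322.73700667,   0.        , 280.01878101],
       [  0.        , 322.73700667, 208.96088786],
       [  0.        ,   0.        ,   1.        ]]), 'distortion': array([0.01802803, 0.        , 0.        , 0.        , 0.        ]), 'tool_from_camera': array([[ 9.99999768e-01,  6.65439918e-04, -1.44945536e-04,
        -5.58354846e-04],
       [-6.05015349e-04,  9.65730208e-01,  2.59547298e-01,
        -6.54908824e-02],
       [ 3.12691415e-04, -2.59547150e-01,  9.65730386e-01,
        -1.24828136e-01],
       [ 0.00000000e+00,  0.00000000e+00,  0.00000000e+00,
         1.00000000e+00]])}
```

View pics/top0.png

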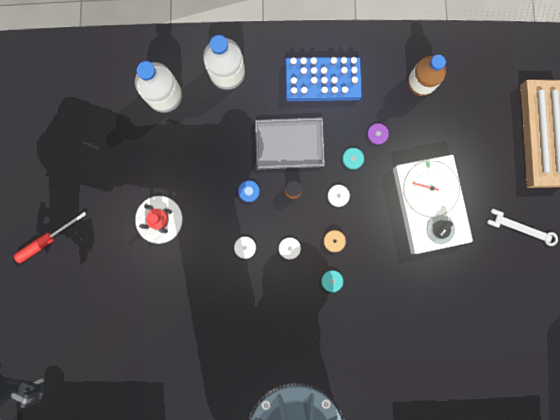

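View pics/side0.png

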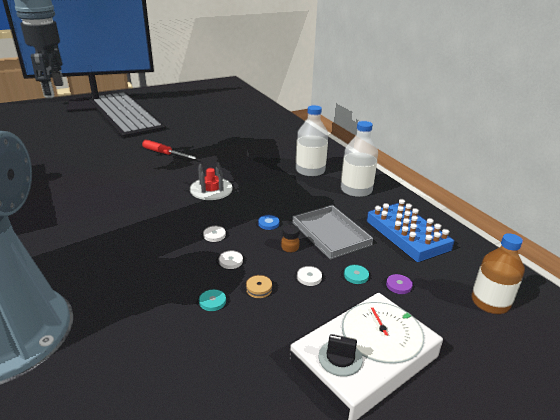

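View pics/wrist0.png

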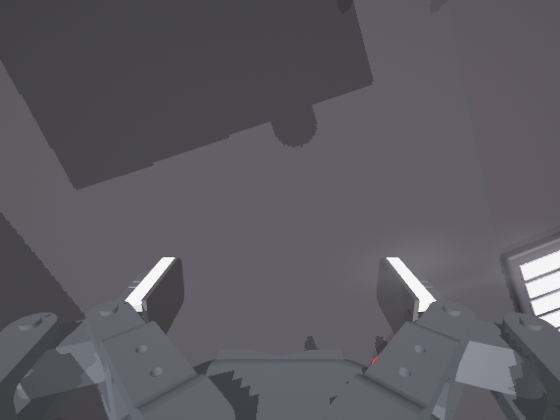

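```bash
cat > h.py <<'E'
import numpy as np, cv2
from scipy.spatial.transform import Rotation as R
from bench import ctrl
def rot(q): return R.from_quat([q[1],q[2],q[3],q[0]]).as_matrix()
def pose(name,obs=None):
    p=ctrl.camera_params(name)
    if name=="wrist":
        T=np.eye(4);T[:3,:3]=rot(obs["eef_rot"]);T[:3,3]=obs["eef_pos"];T=T@p["tool_from_camera"]
        return p,T[:3,:3],T[:3,3]
    return p,rot(p["attitude"]),np.array(p["position"])
def ray(P,uv):
    p,Rm,c=P
    u=cv2.undistortPoints(np.array(uv,float).reshape(-1,1,2),p["mtx"],p["distortion"]).reshape(-1,2)
    return (Rm@np.c_[u,np.ones(len(u))].T).T,c
def plane(P,uv,z):
    d,c=ray(P,uv); t=(z-c[2])/d[:,2]; return c+d*t[:,None]
def proj(P,X):
    p,Rm,c=P
    return cv2.projectPoints((Rm.T@(np.atleast_2d(X)-c).T).T.reshape(-1,1,3),np.zeros(3),np.zeros(3),p["mtx"],p["distortion"])[0].reshape(-1,2)
def blobs(mask,amin=20):
    mask=cv2.morphologyEx(mask.astype(np.uint8),cv2.MORPH_OPEN,np.ones((2,2)))
    cs,_=cv2.findContours(mask,cv2.RETR_EXTERNAL,cv2.CHAIN_APPROX_NONE)
    return [c.reshape(-1,2) for c in cs if cv2.contourArea(c)>=amin]
def snap(name,tag=None,crop=None,scale=1):
    o=ctrl.get_obs(); im,d=ctrl.camera(name)
    if tag:
        b=im[:,:,::-1]
        if crop: b=b[crop[1]:crop[3],crop[0]:crop[2]]
        if scale!=1:b=cv2.resize(b,None,fx=scale,fy=scale,interpolation=cv2.INTER_CUBIC)
        cv2.imwrite(f"pics/{tag}.png",b)
    return im,d,pose(name,o),o
E
python3 - <<'E'
from h import *
for n in ("top","side"):
    im=cv2.imread(f"pics/{n}0.png"); P=pose(n); hsv=cv2.cvtColor(im,cv2.COLOR_BGR2HSV)
    H,S,V=[hsv[...,i].astype(int) for i in range(3)]
    ms={"white":(S<40)&(V>130),"blue":(H>100)&(H<125)&(S>120)&(V>80),"tan":(H>10)&(H<25)&(S>80)&(V>120),"red":((H<6)|(H>174))&(S>150)&(V>90),"amber":(H<18)&(S>80)&(V>30)&(V<120),"green":(H>50)&(H<75)&(S>100)&(V>60)}
    zs=dict(white=.010,blue=.010,tan=.016,red=.06,amber=.04,green=.051)
    for k,m in ms.items():
        for c in blobs(m,8):
            if cv2.contourArea(c)>12000: continue
            (u,v),r=cv2.minEnclosingCircle(c)
            uv=c.reshape(-1,2)+.0
            e=cv2.moments(c); 
            X=plane(P,[u,v],zs[k])[0]
            if X[0]<0.9 and X[0]>.2: print(n,k,np.round([u,v,r]),cv2.contourArea(c),X.round(4))
    # depth sanity
d=np.load("top0.npy");P=pose("top")
for uv in [(338,196),(245,248),(290,248),(335,241),(249,191),(290,143),(215,280),(158,219),(140,219),(332,281),(293,190)]:
    z=d[uv[1],uv[0]]; r,c=ray(P,uv); print(uv,(c+r[0]*z).round(4))
E
```

```text
top white [290. 249.  11.] 353.5 [0.4321 0.0072 0.01  ]
top white [246. 248.  11.] 358.5 [0.4348 0.1117 0.01  ]
top white [ 68. 226.  21.] 69.0 [0.4946 0.5379 0.01  ]
top white [525. 227.  36.] 590.0 [ 0.4742 -0.5609  0.01  ]
top white [159. 220.  24.] 1721.5 [0.5042 0.3176 0.01  ]
top white [339. 196.  11.] 362.0 [ 0.5543 -0.1114  0.01  ]
top white [354. 158.   2.] 8.0 [ 0.6448 -0.1495  0.01  ]
top white [434. 206.  54.] 5598.0 [ 0.529  -0.3371  0.01  ]
top white [379. 134.   2.] 11.0 [ 0.7038 -0.2114  0.01  ]
top white [291. 144.  41.] 2869.5 [0.683  0.0012 0.01  ]
top white [556. 132.  41.] 267.5 [ 0.7066 -0.6554  0.01  ]
top white [545. 132.  41.] 463.0 [ 0.7066 -0.6266  0.01  ]
top white [345.  90.   3.] 21.5 [ 0.8126 -0.1326  0.01  ]
top white [335.  90.   3.] 23.0 [ 0.8126 -0.1082  0.01  ]
top white [325.  90.   3.] 22.0 [ 0.8129 -0.0837  0.01  ]
top white [305.  91.   3.] 22.0 [ 0.8127 -0.0347  0.01  ]
top white [294.  91.   3.] 21.5 [ 0.8126 -0.0097  0.01  ]
top white [355.  80.   3.] 22.5 [ 0.8373 -0.1577  0.01  ]
top white [335.  80.   3.] 21.0 [ 0.8377 -0.1084  0.01  ]
to
[... 3867 characters left out ...]
.5 [0.4178 0.5094 0.06  ]
side amber [504. 310.   9.] 63.5 [ 0.7957 -0.3747  0.04  ]
side amber [295. 246.   8.] 69.5 [ 0.5575 -0.048   0.04  ]
side amber [72. 86.  9.] 43.5 [0.2846 1.278  0.04  ]
side amber [126.  82.   8.] 27.0 [0.4933 1.2582 0.04  ]
side green [407. 316.   3.] 14.5 [ 0.6222 -0.3196  0.051 ]
(338, 196) [ 0.5549 -0.1082  0.0127]
(245, 248) [0.4356 0.1138 0.0077]
(290, 248) [0.4339 0.0077 0.0153]
(335, 241) [ 0.4485 -0.0981  0.0171]
(249, 191) [0.5703 0.1026 0.0114]
(290, 143) [0.685  0.0034 0.0078]
(215, 280) [ 0.3608  0.1868 -0.0041]
(158, 219) [0.5047 0.311  0.0484]
(140, 219) [0.508  0.3643 0.0061]
(332, 281) [ 0.3551 -0.0893  0.0147]
(293, 190) [ 0.5665 -0.0009  0.051 ]
```

```bash
python3 - <<'E'
import cv2
im=cv2.imread("pics/top0.png")
a=cv2.resize(im[110:300,230:400],None,fx=4,fy=3,interpolation=cv2.INTER_CUBIC)
a=cv2.resize(im[110:300,230:400],None,fx=3,fy=3,interpolation=cv2.INTER_CUBIC)
cv2.imwrite("pics/topc1.png",a)
cv2.imwrite("pics/topc2.png",cv2.resize(im[140:270,380:490],None,fx=4.5,fy=4.5,interpolation=cv2.INTER_CUBIC))
cv2.imwrite("pics/topc3.png",cv2.resize(im[180:260,120:200],None,fx=6,fy=6,interpolation=cv2.INTER_CUBIC))
E
```

```text
(no output)
```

View pics/topc1.png

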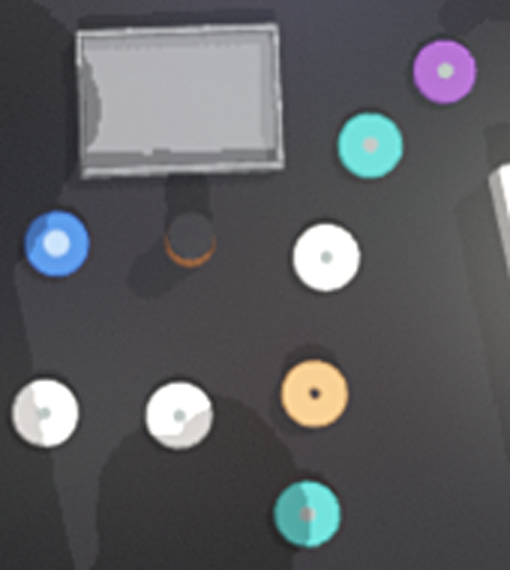

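View pics/topc2.png

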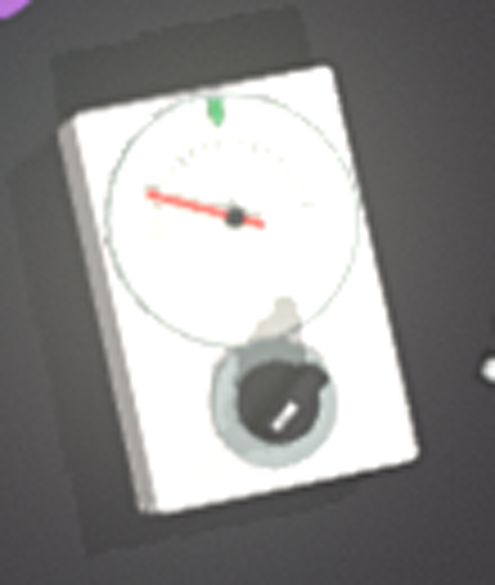

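View pics/topc3.png

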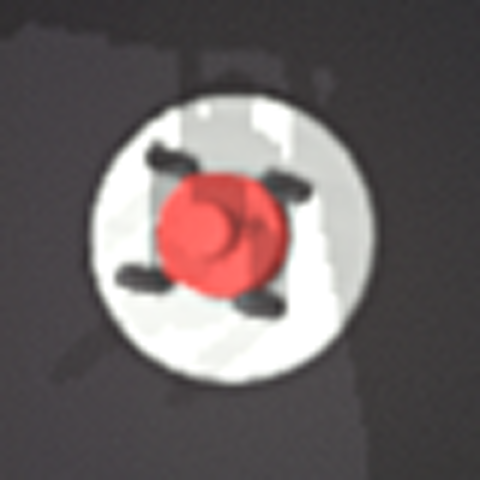

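```bash
cat >> h.py <<'E'
def go(x,y,z,ang=None):
    "prints needed tool-frame shift in cm and yaw rad to reach world TCP x,y,z and tool x axis at ang (deg, mod 180)"
    o=ctrl.get_obs(); Rm=rot(o["eef_rot"]); d=np.array([x,y,z])-o["eef_pos"]
    a=np.degrees(np.arctan2(Rm[1,0],Rm[0,0]))
    # ideal down frame
    c,s=np.cos(np.radians(a)),np.sin(np.radians(a))
    t=np.array([c*d[0]+s*d[1], s*d[0]-c*d[1], -d[2]])*100
    out="t=%.1f shift cm %s ang %.1f"%(o["time_s"],t.round(2),a)
    if ang is not None:
        w=(ang-a+90)%180-90; out+=" yaw %.3f"%(-np.radians(w))
        # shift in tool frame after turning
        an=np.radians(a+w);c,s=np.cos(an),np.sin(an)
        out+=" ; shift after turn %s"%(np.array([c*d[0]+s*d[1], s*d[0]-c*d[1], -d[2]])*100).round(2)
        out+=" q6 %.2f"%o["q"][5]
    print(out, "tilt", np.degrees(np.arccos(-Rm[2,2])).round(2))
E
python3 -c "
from h import *
go(.47,.31,.25,90)"
```

```text
t=0.1 shift cm [-12.6   34.04  -0.24] ang 70.6 yaw -0.339 ; shift after turn [-23.2   27.91  -0.24] q6 -0.21 tilt 0.08
```

>>> servo_tool --increments "0 3 0 -0.113 1; 0 3 0 -0.113 1; 0 3 0 -0.113 1; -4 4 0 0 1; -4 4 0 0 1; -4 4 0 0 1; -4 4 0 0 1; -4 3 0 0 1; -1 1 0 0 1; 0 0 0 0 1"

```text
time_s: 1.4
eef_pos: [0.4787, 0.3119, 0.248]
eef_rot: [-0.0, 0.708, 0.707, -0.0]
wrist_force: [-0.5, 0.2, 0.3]
opening: 1.0
```

```bash
python3 - <<'E'
from h import *
im,d,P,o=snap("wrist","w1"); go(.5,.31,.25,90); np.save("w1d.npy",d)
E
```

```text
t=1.4 shift cm [-0.28  2.2  -0.19] ang 90.0 yaw -0.000 ; shift after turn [-0.28  2.2  -0.19] q6 -1.20 tilt 0.05
```

View pics/w1.png

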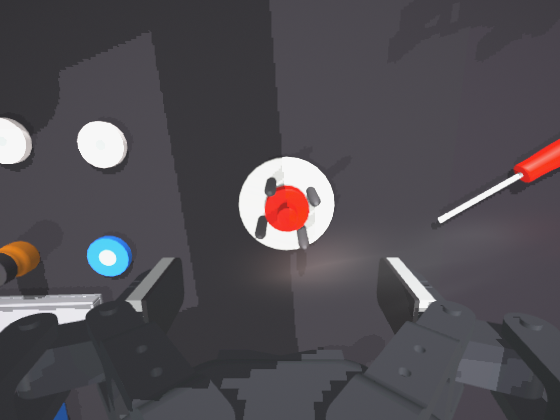

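```bash
cat > nest.py <<'E'
from h import *
import sys
def nest(im,P,dbg=True):
    hsv=cv2.cvtColor(im,cv2.COLOR_RGB2HSV).astype(int);H,S,V=hsv[...,0],hsv[...,1],hsv[...,2]
    m=((V>150)&(S<40))
    c=max(blobs(m,1000),key=lambda c: -abs(cv2.contourArea(c)-7000))
    hull=cv2.convexHull(c).reshape(-1,2)
    X=plane(P,hull+0.0,.008)[:,:2]
    A=np.c_[2*X,np.ones(len(X))]; s=np.linalg.lstsq(A,(X**2).sum(1),rcond=None)[0]
    r=np.sqrt(s[2]+s[0]**2+s[1]**2); print("plate centre",s[:2].round(4),"diam",(2*r).round(4))
    return s[:2]
if __name__=="__main__":
    im=cv2.imread("pics/w1.png")[:,:,::-1]
    # pose at that time
    o=ctrl.get_obs();P=pose("wrist",o)
    c=nest(im,P)
    b=cv2.resize(im[140:265,225:350,::-1],None,fx=4.6,fy=4.6,interpolation=cv2.INTER_CUBIC)
    cv2.imwrite("pics/w1c.png",b)
    hsv=cv2.cvtColor(im,cv2.COLOR_RGB2HSV).astype(int);H,S,V=hsv[...,0],hsv[...,1],hsv[...,2]
    m=(V<85); cc=proj(P,[[c[0],c[1],.008]])[0]; yy,xx=np.mgrid[:420,:560]; m&=((xx-cc[0])**2+(yy-cc[1])**2<44**2)
    for k in blobs(m,15):
        k=k.astype(float); d=np.linalg.norm(k-cc,axis=1)
        # base / tip extremes in the direction away from camera nadir
        nad=proj(P,[[P[2][0]+1e-6,P[2][1],0]])[0]
        e=np.linalg.norm(k-nad,axis=1)
        t=k[e>np.percentile(e,88)].mean(0); bt=k[e<np.percentile(e,12)].mean(0)
        T=plane(P,t,.066)[0][:2]-c; B=plane(P,bt,.008)[0][:2]-c
        print(k.mean(0).round(1),"tip",T.round(4),np.degrees(np.arctan2(T[1],T[0])).round(1),"base",B.round(4),np.degrees(np.arctan2(B[1],B[0])).round(1))
    r=[k for k in blobs(((H<5)|(H>175))&(S>170)&(V>100),200)]
    for k in r:
        print("red",k.mean(0),cv2.minEnclosingCircle(k),plane(P,cv2.minEnclosingCircle(k)[0],.032)[0])
E
python3 nest.py
```

```text
plate centre [0.5065 0.3206] diam 0.1117
[262.2 227.2] tip [ 0.0156 -0.0273] -60.3 base [ 0.0143 -0.028 ] -63.0
[271.5 186.3] tip [-0.0289 -0.0172] -149.3 base [-0.0315 -0.0164] -152.5
red [288.02158273 209.74820144] ((287.9718933105469, 209.5806884765625), 23.006107330322266) [0.50443868 0.32096523 0.032     ]
red [540.06217617 162.86528497] ((539.6808471679688, 159.34173583984375), 27.33745574951172) [0.45026345 0.58196317 0.032     ]
```

```bash
sleep 1
```

```text
(no output)
```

View pics/w1c.png

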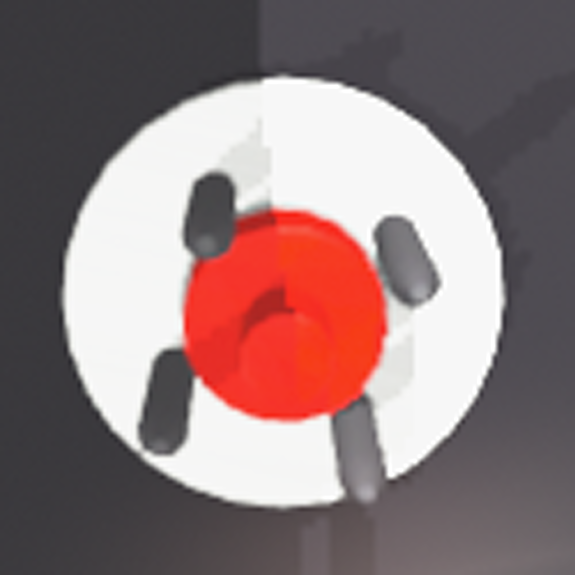

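```bash
python3 - <<'E'
from h import *
o=ctrl.get_obs();P=pose("wrist",o)
t=np.array([[207,248],[428,293],[162,445],[367,493]])/4.6+[225,140]
X=plane(P,t,.067)[:,:2]; c=X.mean(0);print(X.round(4),c)
v=X-c; print(np.linalg.norm(v,axis=1),np.degrees(np.arctan2(v[:,1],v[:,0])),(np.degrees(np.arctan2(v[:,1],v[:,0]))-45)%90)
E
```

```text
[[0.4793 0.3025]
 [0.489  0.3494]
 [0.5233 0.2924]
 [0.5344 0.3374]] [0.50649826 0.32041603]
[0.03257231 0.03383631 0.03266381 0.03267362] [-146.7000688   121.08769931  -59.13240977   31.23602111] [78.2999312  76.08769931 75.86759023 76.23602111]
```

```bash
python3 -c "
from h import *
go(.506,.3205,.15,76.6)"
```

```text
t=1.4 shift cm [0.77 2.8  9.81] ang 90.0 yaw 0.234 ; shift after turn [1.4  2.54 9.81] q6 -1.20 tilt 0.05
```

>>> servo_tool --increments "0 0 2.5 0.117 1; 0 0 2.5 0.117 1; 0.7 1 2.5 0 1; 0.7 1.54 2.3 0 1; 0 0 0 0 1; 0 0 0 0 1"

```text
time_s: 2.2
eef_pos: [0.5056, 0.3211, 0.1509]
eef_rot: [-0.0, 0.784, 0.62, 0.0]
wrist_force: [-0.5, -0.1, -0.2]
opening: 0.998
```

```bash
python3 - <<'E'
from h import *
im,d,P,o=snap("wrist","w2"); go(.506,.3205,.052,76.6); 
print(proj(P,[[.5065,.3205,.068]]),P[2])
E
```

```text
t=2.2 shift cm [-0.05  0.02  9.93] ang 76.7 yaw 0.001 ; shift after turn [-0.05  0.02  9.93] q6 -0.97 tilt 0.06
[[280.27860604 224.39127902]] [0.44165448 0.33561909 0.27571512]
```

View pics/w2.png

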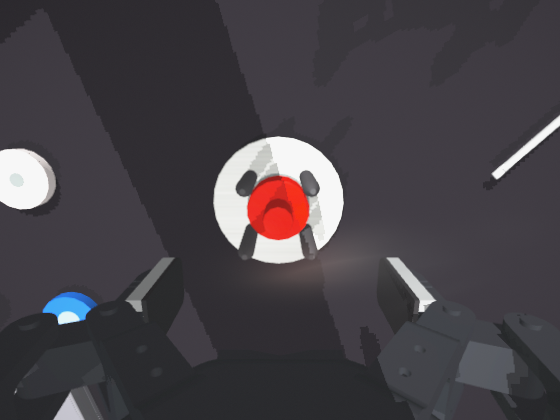

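```bash
python3 - <<'E'
from h import *
from nest import nest
im=cv2.imread("pics/w2.png")[:,:,::-1]; P=pose("wrist",ctrl.get_obs()); c=nest(im,P)
cv2.imwrite("pics/w2c.png",cv2.resize(im[130:270,210:350,::-1],None,fx=4,fy=4,interpolation=cv2.INTER_CUBIC))
E
```

```text
plate centre [0.5077 0.3192] diam 0.1111
```

View pics/w2c.png

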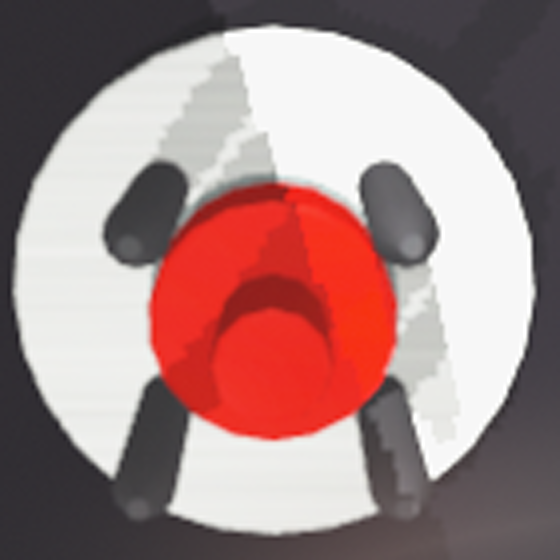

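```bash
python3 - <<'E'
from h import *
P=pose("wrist",ctrl.get_obs())
t=np.array([[128,245],[411,242],[138,507],[406,507]])/4+[210,130]
X=plane(P,t,.067)[:,:2]; c=X.mean(0);print(X.round(4),c)
v=X-c; print(np.linalg.norm(v,axis=1),(np.degrees(np.arctan2(v[:,1],v[:,0]))-45)%90)
g=plane(P,[[210+272/4,130+362/4],[210+214/4,130+362/4],[210+330/4,130+362/4]],.060);print(g)
E
```

```text
[[0.4792 0.3009]
 [0.4895 0.3466]
 [0.5247 0.2905]
 [0.5355 0.3361]] [0.50722205 0.31851721]
[0.03307575 0.03318865 0.03302054 0.03327106] [77.1174769  77.35202405 77.01505616 76.82836315]
[[0.50644215 0.31887595 0.06      ]
 [0.50410786 0.30899542 0.06      ]
 [0.50877601 0.32875733 0.06      ]]
```

```bash
python3 -c "
from h import *
go(.507,.319,.052,77)"
```

```text
t=2.2 shift cm [-0.17  0.15  9.93] ang 76.7 yaw -0.006 ; shift after turn [-0.17  0.15  9.93] q6 -0.97 tilt 0.06
```

>>> servo_tool --increments "-0.17 0.15 0 -0.006 1; 0 0 2.5 0 1; 0 0 2.5 0 1; 0 0 2.5 0 1; 0 0 2.4 0 1; 0 0 0 0 0; 0 0 0 0 0; 0 0 0 0 0; 0 0 0 0 0; 0 0 0 0 0"

```text
time_s: 3.5
eef_pos: [0.5085, 0.3185, 0.0528]
eef_rot: [0.0, 0.783, 0.622, 0.001]
wrist_force: [-1.0, 0.7, 5.7]
opening: 0.237
```

```bash
python3 -c "
from h import *
go(.507,.319,.052,77);im,d,P,o=snap('wrist','w3');print(o['opening'],o['wrist_force'],o['torque'])"
```

```text
t=3.5 shift cm [ 0.01 -0.16  0.08] ang 77.0 yaw -0.001 ; shift after turn [ 0.01 -0.16  0.08] q6 -0.98 tilt 0.14
0.23655080318074972 [-0.98099823  0.68906423  5.66939334] [-0.06307471  0.18338827 -0.04950602]
```

View pics/w3.png

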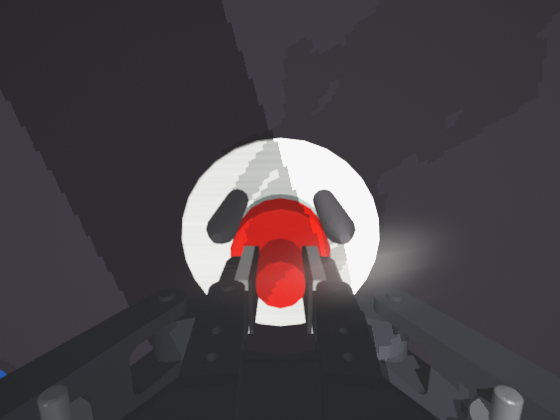

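>>> servo_tool --increments "0 0 -2 0 0; 0 0 -2 0 0; 0 0 -2 0 0; 0 0 -2 0 0; 0 0 -2 0 0; 0 0 -2 0 0; 0 0 0 0 0; 0 0 0 0 0"

```text
time_s: 4.55
eef_pos: [0.5071, 0.3179, 0.1707]
eef_rot: [-0.0, 0.783, 0.622, -0.0]
wrist_force: [-0.4, -0.3, -0.8]
opening: 0.237
```

```bash
python3 - <<'E'
from h import *
im,d,P,o=snap('wrist','w4');print(o['opening'],o['wrist_force'],o['torque']);go(.684,.003,.17,77)
print((np.hypot(.684,.003)))
from nest import nest
nest(im,P)
# nest as seen now
E
```

```text
0.23723028639989305 [-0.41187049 -0.34618387 -0.75483829] [0.05089404 0.0257146  0.01553308]
t=4.6 shift cm [-26.66  24.37   0.03] ang 76.9 yaw -0.001 ; shift after turn [-26.69  24.34   0.03] q6 -0.98 tilt 0.11
0.6840065789157295
plate centre [0.5072 0.3193] diam 0.1111
```

View pics/w4.png

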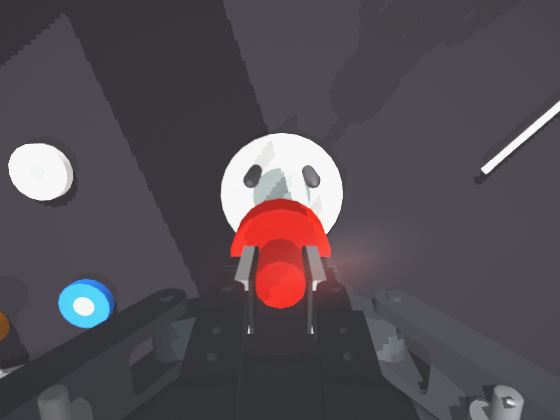

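>>> servo_tool --increments "-3.8 3.5 0 0 0; -3.8 3.5 0 0 0; -3.8 3.5 0 0 0; -3.8 3.5 0 0 0; -3.8 3.5 0 0 0; -3.8 3.5 0 0 0; -3.9 3.35 0 0 0; 0 0 0 0 0; 0 0 0 0 0"

```text
time_s: 5.72
eef_pos: [0.6835, 0.0031, 0.1698]
eef_rot: [-0.001, 0.783, 0.622, -0.001]
wrist_force: [-0.1, 0.3, -0.3]
opening: 0.235
```

```bash
python3 - <<'E'
from h import *
im,d,P,o=snap('wrist','w5');print(o['opening'],o['wrist_force'],o['torque']);go(.684,.003,.052,90)
E
```

```text
0.23491384541770055 [-0.11191617  0.29396145 -0.28876892] [-0.00904241 -0.01854999 -0.0201096 ]
t=5.8 shift cm [-0.07  0.07 11.81] ang 77.0 yaw -0.227 ; shift after turn [-0.08  0.05 11.81] q6 -1.51 tilt 0.13
```

View pics/w5.png

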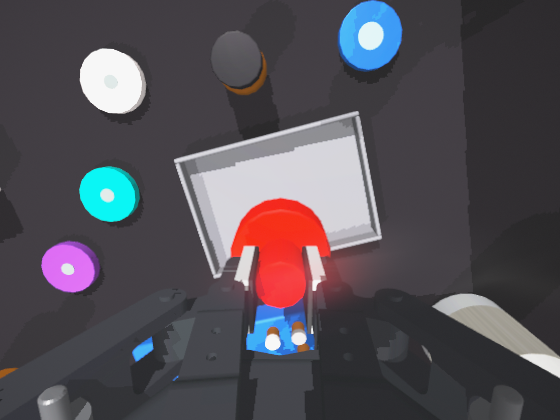

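>>> servo_tool --increments "0 0 3 0 0; 0 0 3 0 0; 0 0 3 0 0; 0 0 2 0 0; 0 0 0.9 0 0; 0 0 0.1 0 0.1; 0 0 0 0 0.6; 0 0 0 0 0.6; 0 0 0 0 0.6; 0 0 0 0 0.6"

```text
time_s: 7.02
eef_pos: [0.6846, 0.0029, 0.0517]
eef_rot: [0.0, 0.783, 0.622, 0.0]
wrist_force: [0.4, 0.0, -0.4]
opening: 0.599
```

>>> servo_tool --increments "0 0 -1 0 0.6; 0 0 -2 0 0.7; 0 0 -3 0 1; 0 0 -3 0 1; 0 0 -3 0 1; 0 0 0 0 1"

```text
time_s: 7.78
eef_pos: [0.6869, 0.0026, 0.1767]
eef_rot: [0.003, 0.783, 0.622, 0.003]
wrist_force: [1.5, 0.6, 0.7]
opening: 0.999
```

```bash
python3 - <<'E'
from h import *
im,d,P,o=snap('wrist','w6');print(o['opening'],o['wrist_force'],o['torque']);go(.447,-.099,.15,77)
im,d,P,o=snap('top','t6')
E
```

```text
0.9989480732396702 [1.54272785 0.64636572 0.67286735] [-0.00113138  0.00700401 -0.04090609]
t=7.8 shift cm [-15.3  -20.95   2.41] ang 77.0 yaw -0.001 ; shift after turn [-15.29 -20.96   2.41] q6 -1.51 tilt 0.26
```

View pics/w6.png

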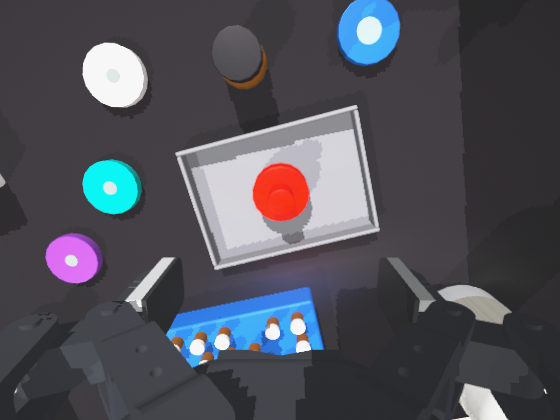

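View pics/t6.png

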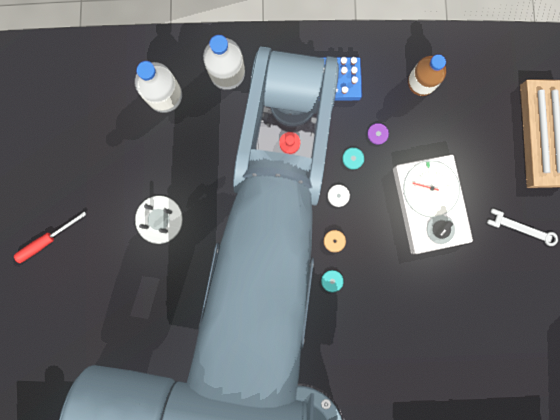

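>>> servo_tool --increments "-2 -3 0 0 1; -2.3 -3 0.4 0 1; -2.2 -3 0.4 0 1; -2.2 -3 0.4 0 1; -2.2 -3 0.4 0 1; -2.2 -3 0.4 0 1; -2.2 -2.95 0.4 0 1; 0 0 0 0 1; 0 0 0 0 1"

```text
time_s: 9.0
eef_pos: [0.4459, -0.0987, 0.147]
eef_rot: [-0.0, 0.783, 0.622, 0.0]
wrist_force: [0.5, 0.6, -0.6]
opening: 1.006
```

```bash
cat >> h.py <<'E'
def disc(im,P,kind,ztop,near=None):
    hsv=cv2.cvtColor(im,cv2.COLOR_RGB2HSV).astype(int);H,S,V=hsv[...,0],hsv[...,1],hsv[...,2]
    m={"tan":(H>8)&(H<26)&(S>60)&(V>130),"white":(S<45)&(V>110),"blue":(H>95)&(H<125)&(V>90)&((S>60)|(V>200)),"red":((H<6)|(H>174))&(S>150)&(V>90)}[kind]
    best=None
    for c in blobs(m,300):
        hull=cv2.convexHull(c.astype(np.int32)).reshape(-1,2).astype(float)
        X=plane(P,hull,ztop)[:,:2]
        # outline: keep the near (upper surface) points via robust circle fit
        w=np.ones(len(X))
        for it in range(10):
            A=np.c_[2*X,np.ones(len(X))]*w[:,None]; s=np.linalg.lstsq(A,(X**2).sum(1)*w,rcond=None)[0]
            r=np.sqrt(s[2]+s[:2]@s[:2]); e=np.linalg.norm(X-s[:2],axis=1)-r; w=1/(1+(e/.0007)**2)
        print(kind,"pix",hull.mean(0).round(0),"centre",s[:2].round(4),"diam %.4f rms %.4f"%(2*r,np.sqrt((e**2*w).sum()/w.sum())))
        if abs(2*r-.05)<.005 and (near is None or np.linalg.norm(s[:2]-near)<.06) : best=s[:2]
    return best
E
python3 - <<'E'
from h import *
im,d,P,o=snap('wrist','w7');c=disc(im,P,"tan",.016);go(c[0],c[1],.02,77)
E
```

```text
tan pix [282. 208.] centre [ 0.449  -0.0978] diam 0.0498 rms 0.0002
t=9.1 shift cm [ 0.15  0.24 12.72] ang 76.9 yaw -0.001 ; shift after turn [ 0.15  0.24 12.72] q6 -1.82 tilt 0.01
```

View pics/w7.png

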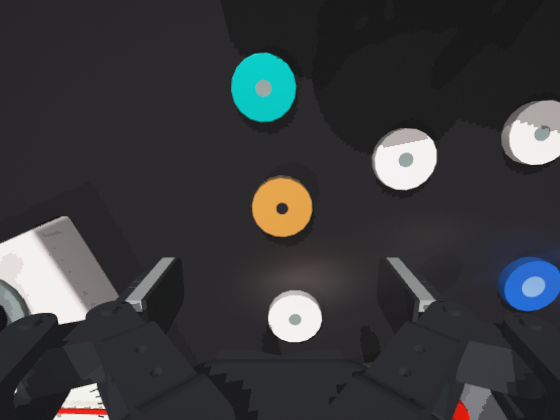

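>>> servo_tool --increments "0.15 0.24 3 0 1; 0 0 3 0 1; 0 0 3 0 0.8; 0 0 2 0 0.8; 0 0 1.6 0 0.8; 0 0 0 0 0.8; 0 0 0 0 0; 0 0 0 0 0; 0 0 0 0 0; 0 0 0 0 0"

```text
time_s: 10.3
eef_pos: [0.4493, -0.0981, 0.0225]
eef_rot: [0.001, 0.783, 0.622, 0.0]
wrist_force: [-2.1, 1.5, 6.5]
opening: 0.547
```

```bash
python3 - <<'E'
from h import *
im,d,P,o=snap('wrist','w8');print(o['opening'],o['wrist_force'],o['torque']);go(.449,-.0978,.021,77)
E
```

```text
0.5465570944001416 [-2.13345948  1.47963649  6.54485374] [0.33163662 0.2704738  0.03844313]
t=10.3 shift cm [ 0.02 -0.03  0.15] ang 77.0 yaw -0.001 ; shift after turn [ 0.02 -0.03  0.15] q6 -1.82 tilt 0.11
```

View pics/w8.png

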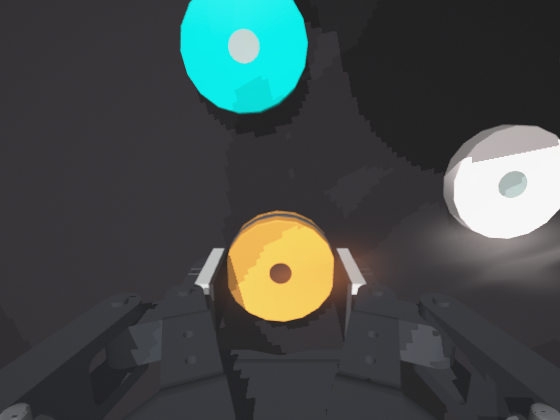

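>>> servo_tool --increments "0 0 -1 0 0; 0 0 -2 0 0; 0 0 -3 0 0; 0 0 -3 0 0; 0 0 -3 0 0; 0 0 -1 0 0; 0 0 0 0 0; 0 0 0 0 0"

```text
time_s: 11.35
eef_pos: [0.4476, -0.0975, 0.1501]
eef_rot: [-0.001, 0.783, 0.622, -0.0]
wrist_force: [0.7, -0.4, -2.4]
opening: 0.549
```

```bash
cat >> h.py <<'E'
def intool(im,o,kind,dz):
    "held disc centre relative to TCP in tool frame (mm): dz = top face height above TCP (m)"
    P=pose("wrist",o); c=disc(im,P,kind,o["eef_pos"][2]+dz)
    if c is None: print("none"); return
    v=np.r_[c-o["eef_pos"][:2],0]; print("in tool mm",(rot(o["eef_rot"]).T@v*1000).round(2))
E
python3 - <<'E'
from h import *
im=cv2.imread("pics/w8.png")[:,:,::-1]
im2,d,P,o=snap('wrist','w9');print(o['opening'],o['wrist_force'],o['torque']);
intool(im2,o,"tan",.016-.0225)
o2=dict(o);o2['eef_pos']=np.array([0.4493,-0.0981,0.0225]); intool(im,o2,"tan",.016-.0225)
go(.5073,.3190,.15,77.1)
E
```

```text
0.5485089236030225 [ 0.650759   -0.38515001 -2.43238207] [-0.01655318  0.03011458  0.03378711]
tan pix [282. 269.] centre [ 0.4466 -0.0974] diam 0.0498 rms 0.0004
in tool mm [-0.15 -1.07  0.  ]
tan pix [283. 272.] centre [ 0.4479 -0.0979] diam 0.0504 rms 0.0004
in tool mm [-0.15 -1.39  0.  ]
t=11.4 shift cm [41.92 -3.59 -0.  ] ang 76.9 yaw -0.003 ; shift after turn [41.93 -3.48 -0.  ] q6 -1.82 tilt 0.14
```

View pics/w9.png

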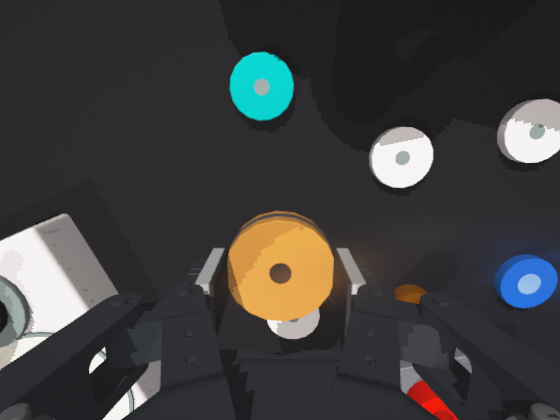

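>>> servo_tool --increments "3 -0.3 0 0 0; 4.5 -0.4 0 0 0; 4.5 -0.4 0 0 0; 4.5 -0.4 0 0 0; 4.5 -0.4 0 0 0; 4.5 -0.4 0 0 0; 4.5 -0.4 0 0 0; 4.5 -0.4 0 0 0; 4.5 -0.4 0 0 0; 2.9 0 0 0 0"

```text
time_s: 12.65
eef_pos: [0.5081, 0.32, 0.1496]
eef_rot: [-0.0, 0.782, 0.623, -0.001]
wrist_force: [0.5, -0.3, -1.1]
opening: 0.555
```

>>> servo_tool --increments "0 0 0 0 0; 0 0 0 0 0; 0 0 0 0 0"

```text
time_s: 13.02
eef_pos: [0.5087, 0.3171, 0.1507]
eef_rot: [-0.0, 0.783, 0.622, -0.001]
wrist_force: [0.7, -0.1, -1.3]
opening: 0.545
```

```bash
python3 - <<'E'
from h import *
from nest import nest
im2,d,P,o=snap('wrist','w10');print(o['opening'],o['wrist_force'],o['torque']);
intool(im2,o,"tan",.016-.0225)
nest(im2,P)
go(.5075,.3188,.10,77.1)
E
```

```text
0.5446157634380149 [ 0.67396041 -0.09889194 -1.30016923] [-0.01254856 -0.02404157  0.026412  ]
tan pix [280. 272.] centre [0.5077 0.3174] diam 0.0497 rms 0.0003
in tool mm [ 0.   -1.02  0.  ]
plate centre [0.5072 0.3193] diam 0.1108
t=13.1 shift cm [ 0.13 -0.17  5.1 ] ang 76.9 yaw -0.004 ; shift after turn [ 0.13 -0.17  5.1 ] q6 -0.98 tilt 0.04
```

View pics/w10.png

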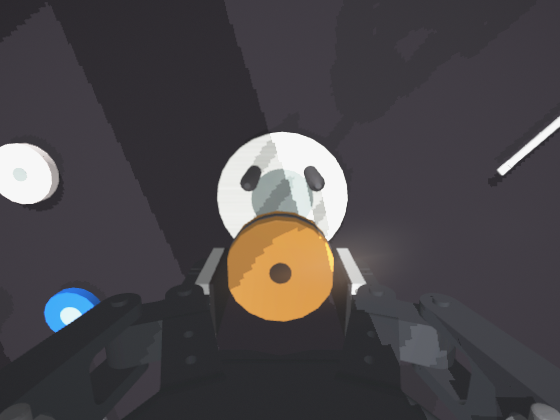

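>>> servo_tool --increments "0.13 -0.17 2.5 -0.004 0; 0 0 1.5 0 0; 0 0 0 0 0; 0 0 0 0 0"

```text
time_s: 13.58
eef_pos: [0.5081, 0.3198, 0.1119]
eef_rot: [0.0, 0.782, 0.624, 0.0]
wrist_force: [0.4, -0.2, -1.4]
opening: 0.556
```

```bash
python3 - <<'E'
from h import *
from nest import nest
im2,d,P,o=snap('wrist','w11');print(o['opening'],o['wrist_force'],o['torque']);
intool(im2,o,"tan",.016-.0225)
nest(im2,P)
go(.5075,.3188,.031,77.1)
E
```

```text
0.5563202327475033 [ 0.42836731 -0.18702882 -1.42759725] [-0.03636148 -0.04696188 -0.01061495]
tan pix [276. 271.] centre [0.5069 0.3203] diam 0.0503 rms 0.0003
in tool mm [ 0.17 -1.25 -0.  ]
plate centre [0.5225 0.3235] diam 0.1322
t=13.6 shift cm [-0.13 -0.05  8.12] ang 77.2 yaw 0.001 ; shift after turn [-0.13 -0.05  8.12] q6 -0.98 tilt 0.08
```

View pics/w11.png

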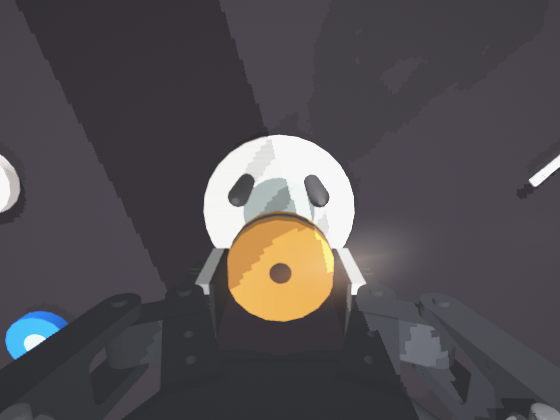

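```bash
python3 - <<'E'
from h import *
for i in range(6):
    o=ctrl.get_obs();print(o['eef_pos'].round(4),o['opening'].round(3),o['wrist_force'].round(1),o['q'].round(4)); ctrl.camera("top")
E
```

```text
Traceback (most recent call last):
AttributeError: 'float' object has no attribute 'round'
```

```bash
python3 - <<'E'
from h import *
for i in range(6):
    o=ctrl.get_obs();print(o['eef_pos'].round(4),round(o['opening'],3),o['wrist_force'].round(1),o['q'].round(4)); ctrl.camera("top")
E
```

```text
[0.5083 0.32   0.1122] 0.557 [ 0.8 -0.4 -1.8] [ 0.3644  0.3872  1.6437 -0.      1.1092 -0.9823]
[0.5083 0.32   0.1123] 0.554 [-0.2  0.7 -1.2] [ 0.3645  0.3871  1.6436  0.      1.1092 -0.9823]
[0.5083 0.3201 0.1123] 0.552 [ 0.5 -0.1 -0.3] [ 0.3646  0.3871  1.6437 -0.      1.1091 -0.9824]
[0.5082 0.3201 0.1122] 0.549 [-1.  -1.  -1.7] [ 0.3647  0.3871  1.6439  0.      1.1091 -0.9823]
[0.508 0.32  0.112] 0.552 [ 0.1  0.3 -0.3] [ 0.3647  0.3873  1.6441 -0.      1.1091 -0.9823]
[0.5079 0.32   0.1119] 0.55 [ 0.4  0.9 -0.6] [ 0.3647  0.3874  1.6442 -0.      1.109  -0.9823]
```

>>> servo_tool --increments "-0.13 -0.04 1 0 0; 0 0 0 0 0; 0 0 0 0 0"

```text
time_s: 14.3
eef_pos: [0.5067, 0.3186, 0.1009]
eef_rot: [-0.0, 0.782, 0.624, -0.0]
wrist_force: [-0.1, 0.1, -0.4]
opening: 0.554
```

```bash
python3 - <<'E'
from h import *
im2,d,P,o=snap('wrist','w12')
go(.5075,.3188,.031,77.1)
intool(im2,o,"tan",.016-.0225)
cv2.imwrite("pics/w12c.png",cv2.resize(im2[120:330,190:370,::-1],None,fx=2.8,fy=2.8,interpolation=cv2.INTER_CUBIC))
print(proj(P,np.array([[np.cos(np.radians(77.1+a))*.033+.5075,np.sin(np.radians(77.1+a))*.033+.3188,.067] for a in (45,135)])))
E
```

```text
t=14.3 shift cm [0.03 0.05 7.02] ang 77.2 yaw 0.001 ; shift after turn [0.03 0.05 7.02] q6 -0.98 tilt 0.01
tan pix [276. 274.] centre [0.5054 0.319 ] diam 0.0504 rms 0.0003
in tool mm [ 0.12 -1.32  0.  ]
[[327.77507381 209.63985432]
 [236.16922344 209.45050798]]
```

View pics/w12c.png

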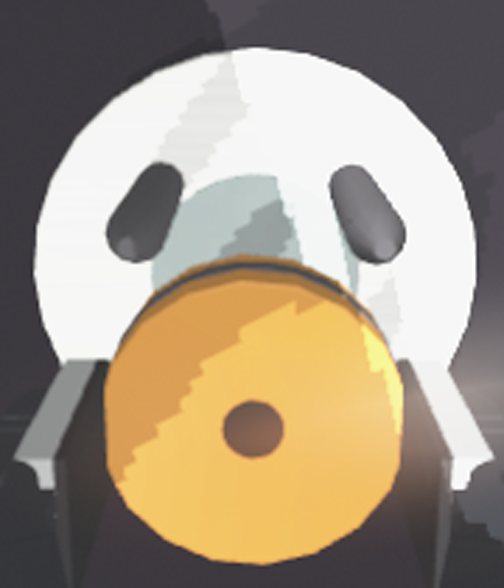

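>>> servo_tool --increments "0 0.08 1 0 0; 0 0 1 0 0; 0 0 1 0 0; 0 0 1 0 0; 0 0 0 0 0"

```text
time_s: 14.98
eef_pos: [0.5068, 0.3181, 0.0599]
eef_rot: [-0.0, 0.782, 0.624, -0.001]
wrist_force: [0.2, 0.6, -0.7]
opening: 0.547
```

```bash
python3 - <<'E'
from h import *
im2,d,P,o=snap('wrist','w13')
go(.5075,.3188,.031,77.1)
intool(im2,o,"tan",.016-.0225);print(o['wrist_force'],o['torque'])
E
```

```text
t=15.0 shift cm [0.05 0.   2.96] ang 77.2 yaw 0.001 ; shift after turn [0.05 0.   2.96] q6 -0.98 tilt 0.07
tan pix [275. 268.] centre [0.5056 0.3185] diam 0.0500 rms 0.0003
in tool mm [ 0.03 -1.31  0.  ]
[ 0.23879449  0.60320886 -0.70766443] [-0.0214917   0.00693003 -0.04793765]
```

View pics/w13.png

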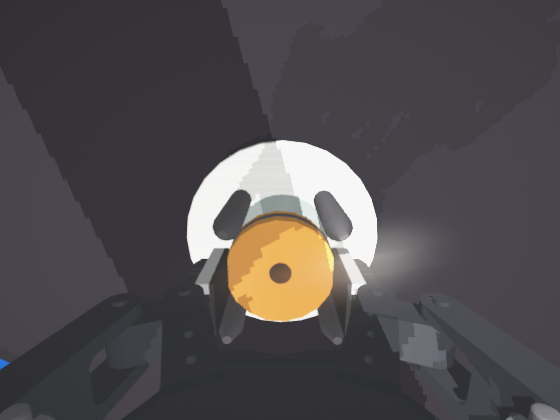

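>>> servo_tool --increments "0.03 0 1 0 0; 0 0 1 0 0; 0 0 0.8 0 0; 0 0 0 0 0; 0 0 0 0 0"

```text
time_s: 15.65
eef_pos: [0.5079, 0.3188, 0.0334]
eef_rot: [0.0, 0.782, 0.624, 0.0]
wrist_force: [0.7, -0.1, -1.5]
opening: 0.554
```

>>> servo_tool --increments "0 0 0 0 0.8; 0 0 0 0 0.8; 0 0 0 0 0.8; 0 0 -1 0 0.8; 0 0 -3 0 0.8; 0 0 -4 0 0.8; 0 0 -4 0 1; 0 0 0 0 1; 0 0 0 0 1"

```text
time_s: 16.77
eef_pos: [0.5076, 0.3187, 0.1535]
eef_rot: [0.0, 0.782, 0.624, 0.0]
wrist_force: [-0.4, 0.5, -0.3]
opening: 0.999
```

```bash
python3 - <<'E'
from h import *
from nest import nest
im2,d,P,o=snap('wrist','w14')
nest(im2,P)
c=disc(im2,P,"tan",.024,np.array([.507,.319]));go(.432,.007,.15,77.1)
E
```

```text
plate centre [0.5072 0.3194] diam 0.1109
tan pix [281. 204.] centre [0.5078 0.3193] diam 0.0495 rms 0.0002
t=16.8 shift cm [-32.04  -0.41   0.25] ang 77.2 yaw 0.001 ; shift after turn [-32.04  -0.36   0.25] q6 -0.98 tilt 0.09
```

View pics/w14.png

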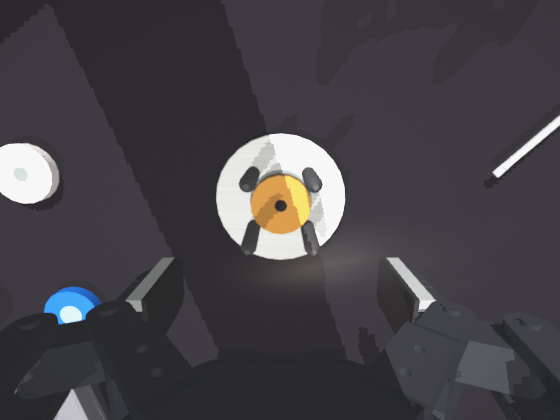

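```bash
python3 -c "
from h import *
go(.435,.111,.15,77.1)"
```

```text
t=16.8 shift cm [-21.83  -2.42   0.25] ang 77.2 yaw 0.001 ; shift after turn [-21.84  -2.39   0.25] q6 -0.98 tilt 0.09
```

>>> servo_tool --increments "-3 -0.4 0.3 0 1; -4.5 -0.5 0 0 1; -4.5 -0.5 0 0 1; -4.5 -0.5 0 0 1; -4.5 -0.5 0 0 1; -0.8 0 0 0 1; 0 0 0 0 1; 0 0 0 0 1"

```text
time_s: 17.82
eef_pos: [0.4362, 0.1123, 0.1501]
eef_rot: [-0.0, 0.781, 0.624, -0.0]
wrist_force: [-0.7, 0.2, 0.0]
opening: 0.999
```

```bash
python3 - <<'E'
from h import *
im,d,P,o=snap('wrist','w15');c=disc(im,P,"white",.010,o['eef_pos'][:2]);go(c[0],c[1],.023,77.1)
E
```

```text
white pix [415. 285.] centre [0.5389 0.206 ] diam 0.0617 rms 0.0007
white pix [150. 283.] centre [ 0.4989 -0.0043] diam 0.0725 rms 0.0008
white pix [164. 226.] centre [0.4333 0.0098] diam 0.0522 rms 0.0005
white pix [282. 202.] centre [0.4372 0.114 ] diam 0.0509 rms 0.0003
white pix [503. 221.] centre [0.5036 0.3133] diam 0.1091 rms 0.0004
t=17.9 shift cm [ 0.18  0.06 12.71] ang 77.2 yaw 0.002 ; shift after turn [ 0.18  0.06 12.71] q6 -1.36 tilt 0.02
```

View pics/w15.png

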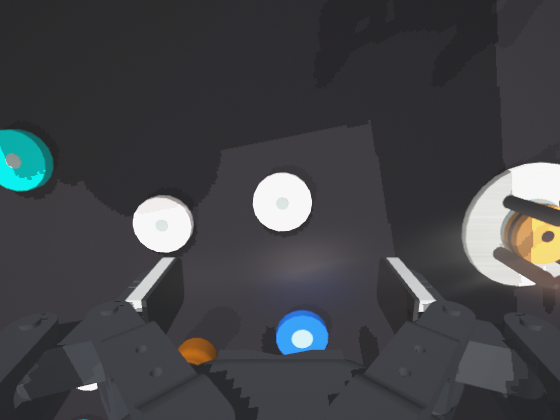

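>>> servo_tool --increments "0.18 0.06 3 0 1; 0 0 3 0 1; 0 0 3 0 0.8; 0 0 2 0 0.8; 0 0 1.7 0 0.8; 0 0 0 0 0.8; 0 0 0 0 0; 0 0 0 0 0; 0 0 0 0 0; 0 0 0 0 0"

```text
time_s: 19.12
eef_pos: [0.4416, 0.1131, 0.027]
eef_rot: [0.003, 0.782, 0.624, 0.003]
wrist_force: [0.4, -2.3, 19.5]
opening: 0.002
```

```bash
python3 - <<'E'
from h import *
im,d,P,o=snap('wrist','w16');print(o['opening'],o['wrist_force'],o['torque']);go(.4372,.114,.023,77);intool(im,o,"white",.010-o['eef_pos'][2])
E
```

```text
0.002147121831939738 [ 0.38173286 -2.26728796 19.45689057] [-0.34148808  0.01069964 -0.05564443]
t=19.2 shift cm [-0.01 -0.45  0.4 ] ang 77.2 yaw 0.004 ; shift after turn [-0.01 -0.45  0.4 ] q6 -1.36 tilt 0.53
white pix [ 73. 295.] centre [0.4335 0.0088] diam 0.0495 rms 0.0004
white pix [277. 245.] centre [0.4358 0.1142] diam 0.0504 rms 0.0004
in tool mm [-0.27 -5.83 -0.05]
```

View pics/w16.png

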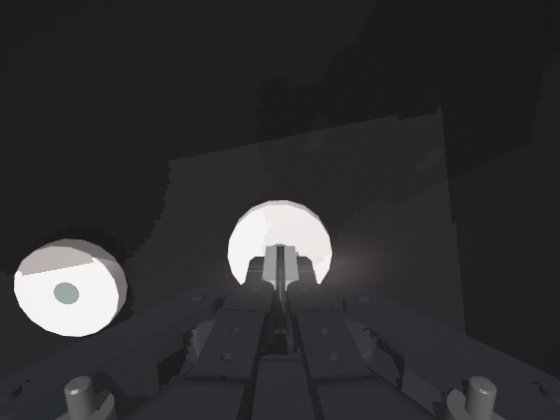

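>>> servo_tool --increments "0 0 -1.2 0 0; 0 0 -1 0 0.8; 0 0 0 0 0.8; 0 0 0 0 0.8; 0 0 0 0 0.8; 0 0 0 0 0.8"

```text
time_s: 19.92
eef_pos: [0.4367, 0.1131, 0.0449]
eef_rot: [-0.0, 0.782, 0.624, -0.0]
wrist_force: [0.7, 0.7, 0.4]
opening: 0.803
```

```bash
python3 - <<'E'
from h import *
im,d,P,o=snap('wrist','w17');print(o['opening'],o['wrist_force']);c=disc(im,P,"white",.010,o['eef_pos'][:2]);go(.4372,.114,.015,77.1);intool(im,o,"white",.010-o['eef_pos'][2])
E
```

```text
0.8029710626050295 [0.72542467 0.71473548 0.43877166]
white pix [384. 277.] centre [0.4654 0.1553] diam 0.0326 rms 0.0008
white pix [178. 274.] centre [0.4484 0.0665] diam 0.0403 rms 0.0007
white pix [101. 272.] centre [0.4331 0.0112] diam 0.0548 rms 0.0006
white pix [290. 252.] centre [0.4389 0.1189] diam 0.0599 rms 0.0009
t=20.0 shift cm [0.09 0.03 2.99] ang 77.2 yaw 0.001 ; shift after turn [0.09 0.03 2.99] q6 -1.36 tilt 0.05
white pix [384. 277.] centre [0.4654 0.1553] diam 0.0326 rms 0.0008
white pix [178. 274.] centre [0.4484 0.0665] diam 0.0403 rms 0.0007
white pix [101. 272.] centre [0.4331 0.0112] diam 0.0548 rms 0.0006
white pix [290. 252.] centre [0.4389 0.1189] diam 0.0599 rms 0.0009
in tool mm [-100.2    19.16    0.  ]
```

View pics/w17.png

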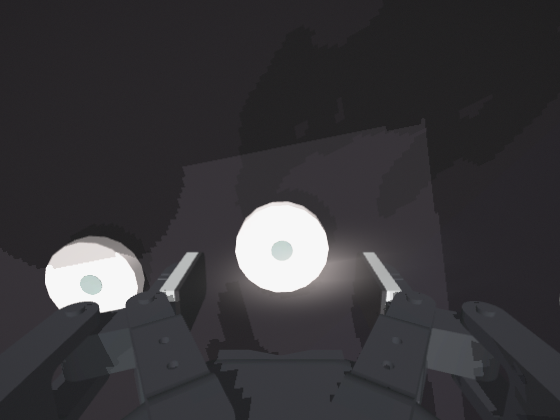

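```bash
sed -i 's/"white":(S<45)&(V>110)/"white":(S<45)\&(V>WV)/; 1i WV=110' h.py; python3 - <<'E'
import h
from h import *
im=cv2.imread("pics/w17.png")[:,:,::-1];P=pose("wrist",ctrl.get_obs())
for t in (170,200):
    h.WV=t; c=disc(im,P,"white",.010)
E
```

```text
white pix [385. 279.] centre [0.4653 0.1577] diam 0.0321 rms 0.0005
white pix [178. 275.] centre [0.4398 0.0569] diam 0.0277 rms 0.0007
white pix [ 86. 274.] centre [0.4338 0.0086] diam 0.0491 rms 0.0004
white pix [286. 249.] centre [0.4367 0.1139] diam 0.0503 rms 0.0004
white pix [ 89. 276.] centre [0.434  0.0086] diam 0.0490 rms 0.0004
white pix [284. 248.] centre [0.4368 0.1139] diam 0.0497 rms 0.0003
```

Not moved. Going down to z 0.015 and gripping.

>>> servo_tool --increments "0.09 0.02 1.5 0 0.8; 0 0 1 0 0.8; 0 0 0.5 0 0.8; 0 0 0 0 0; 0 0 0 0 0; 0 0 0 0 0; 0 0 0 0 0; 0 0 0 0 0"

```text
time_s: 20.98
eef_pos: [0.4374, 0.114, 0.0154]
eef_rot: [0.0, 0.782, 0.624, 0.0]
wrist_force: [0.2, -0.6, -0.3]
opening: 0.553
```

```bash
sed -i '1s/110/190/' h.py; python3 - <<'E'
from h import *
im,d,P,o=snap('wrist','w18');print(o['opening'],o['wrist_force'],o['torque']);go(.4372,.114,.015,77);intool(im,o,"white",.010-o['eef_pos'][2])
E
```

```text
0.5533002481656223 [ 0.20163011 -0.60095645 -0.33957193] [-0.03489752 -0.04712342 -0.04777439]
t=21.0 shift cm [-0.01 -0.02  0.03] ang 77.2 yaw 0.003 ; shift after turn [-0.01 -0.02  0.03] q6 -1.36 tilt 0.01
white pix [ 56. 313.] centre [0.4334 0.0088] diam 0.0486 rms 0.0004
white pix [288. 276.] centre [0.4374 0.1139] diam 0.0490 rms 0.0004
in tool mm [-0.17  0.03 -0.  ]
```

View pics/w18.png

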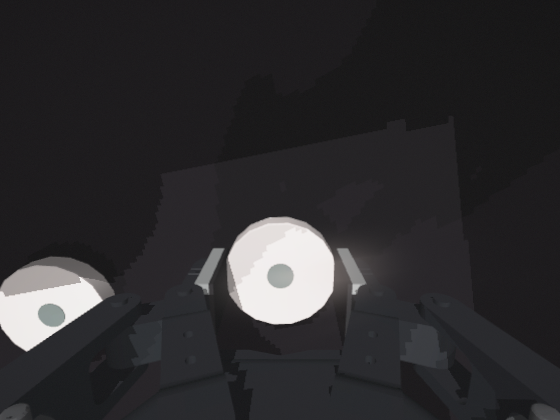

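>>> servo_tool --increments "0 0 -1 0 0; 0 0 -3 0 0; 0 0 -4 0 0; 0 0 -4 0 0; 0 0 -1.5 0 0; 0 0 0 0 0; 0 0 0 0 0"

```text
time_s: 21.9
eef_pos: [0.4363, 0.114, 0.1488]
eef_rot: [-0.001, 0.782, 0.624, -0.001]
wrist_force: [-0.9, 0.5, -0.1]
opening: 0.555
```

```bash
python3 - <<'E'
from h import *
o=ctrl.get_obs();print(o['opening'],o['wrist_force'],o['eef_pos']);go(.5078,.319,.15,77.1)
E
```

```text
0.5550349743736955 [-0.88260407  0.53314266 -0.1111699 ] [0.4362861  0.11398614 0.1488349 ]
t=21.9 shift cm [21.58  2.42 -0.12] ang 77.2 yaw 0.001 ; shift after turn [21.58  2.39 -0.12] q6 -1.36 tilt 0.15
```

>>> servo_tool --increments "3 0.4 0 0 0; 4.5 0.5 0 0 0; 4.5 0.5 0 0 0; 4.5 0.5 0 0 0; 4 0.5 0 0 0; 1.08 0 0 0 0; 0 0 1 0 0; 0 0 1 0 0; 0 0 1 0 0; 0 0 0.8 0 0"

```text
time_s: 23.15
eef_pos: [0.5084, 0.3183, 0.1113]
eef_rot: [-0.0, 0.782, 0.623, -0.0]
wrist_force: [-0.6, 0.1, -0.3]
opening: 0.554
```

>>> servo_tool --increments "0 0 0 0 0; 0 0 0 0 0"

```text
time_s: 23.4
eef_pos: [0.509, 0.3191, 0.1126]
eef_rot: [0.0, 0.782, 0.624, 0.0]
wrist_force: [0.3, -0.5, 0.0]
opening: 0.552
```

```bash
cat > chk.py <<'E'
from h import *
import sys
im2,d,P,o=snap('wrist',sys.argv[1])
print(o['opening'],o['wrist_force'])
go(.5078,.319,float(sys.argv[3]),77.1)
h=float(sys.argv[4]) if len(sys.argv)>4 else .010-.0154
intool(im2,o,sys.argv[2],h)
u0,v0,u1,v1=190,120,370,330
cv2.imwrite(f"pics/{sys.argv[1]}c.png",cv2.resize(im2[v0:v1,u0:u1,::-1],None,fx=2.8,fy=2.8,interpolation=cv2.INTER_CUBIC))
p=proj(P,np.array([[np.cos(np.radians(77.1+a))*.033+.5073,np.sin(np.radians(77.1+a))*.033+.3188,.067] for a in (45,135)]))
print("pred tips in crop",((p-[u0,v0])*2.8).round(0))
E
python3 chk.py w20 white .0
```

```text
0.5522015713272527 [ 0.30595863 -0.49268083  0.02020428]
t=23.4 shift cm [-0.05 -0.11 11.28] ang 77.2 yaw 0.001 ; shift after turn [-0.05 -0.11 11.28] q6 -0.98 tilt 0.05
white pix [280. 220.] centre [0.4924 0.3259] diam 0.0805 rms 0.0011
none
pred tips in crop [[372. 224.]
 [132. 223.]]
```

View pics/w20c.png

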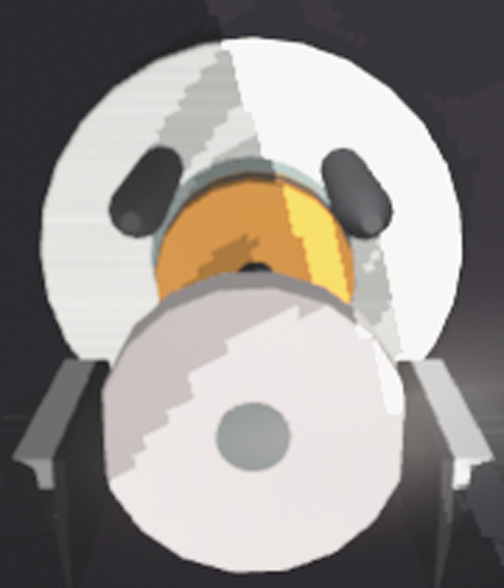

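>>> servo_tool --increments "-0.05 -0.1 1 0 0; 0 0 1 0 0; 0 0 1 0 0; 0 0 1 0 0; 0 0 1 0 0; 0 0 1 0 0; 0 0 0 0 0"

```text
time_s: 24.32
eef_pos: [0.5069, 0.3185, 0.0511]
eef_rot: [-0.0, 0.782, 0.624, -0.001]
wrist_force: [0.2, 0.2, -0.7]
opening: 0.553
```

```bash
python3 chk.py w21 white .0405
```

```text
0.5533253629468012 [ 0.17137928  0.24599972 -0.68253795]
t=24.4 shift cm [0.04 0.04 1.13] ang 77.2 yaw 0.001 ; shift after turn [0.04 0.04 1.13] q6 -0.98 tilt 0.05
white pix [282. 273.] centre [0.5091 0.3192] diam 0.0524 rms 0.0006
white pix [211. 207.] centre [0.4845 0.3137] diam 0.0627 rms 0.0009
white pix [334. 192.] centre [0.4923 0.3218] diam 0.0859 rms 0.0003
in tool mm [ 1.12  2.   -0.  ]
pred tips in crop [[441. 349.]
 [ 78. 348.]]
```

View pics/w21.png

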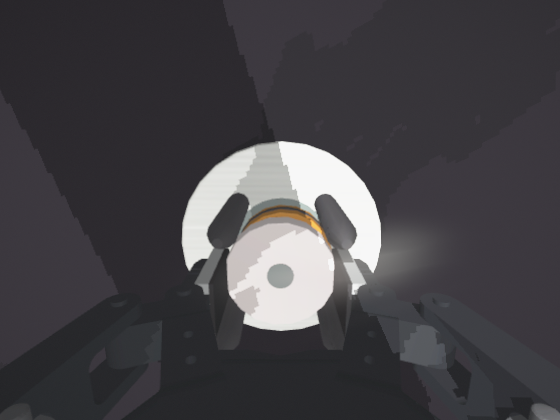

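Between the posts, no contact. Finish, release, withdraw, and head to spacer 2.

>>> servo_tool --increments "0.04 0.04 0.6 0 0; 0 0 0.5 0 0; 0 0 0 0 0; 0 0 0 0 0.8; 0 0 0 0 0.8; 0 0 0 0 0.8; 0 0 -1 0 0.8; 0 0 -3 0 0.8; 0 0 -3.5 0 0.8; 0 0 -3.5 0 1"

```text
time_s: 25.62
eef_pos: [0.5081, 0.3192, 0.1531]
eef_rot: [0.0, 0.782, 0.624, 0.0]
wrist_force: [0.4, 0.8, 0.7]
opening: 0.982
```

```bash
python3 - <<'E'
from h import *
im2,d,P,o=snap('wrist','w22')
c=disc(im2,P,"white",.034,np.array([.507,.319]));go(.4335,.009,.15,77.1)
E
```

```text
white pix [ 72. 405.] centre [0.6529 0.0871] diam 0.0328 rms 0.0004
white pix [411. 286.] centre [0.5964 0.4046] diam 0.0529 rms 0.0006
white pix [284. 190.] centre [0.5011 0.3208] diam 0.0998 rms 0.0002
white pix [522. 152.] centre [0.4992 0.5013] diam 0.0509 rms 0.0007
t=25.7 shift cm [-32.08  -0.64   0.87] ang 77.2 yaw 0.002 ; shift after turn [-32.08  -0.58   0.87] q6 -0.98 tilt 0.49
```

View pics/w22.png

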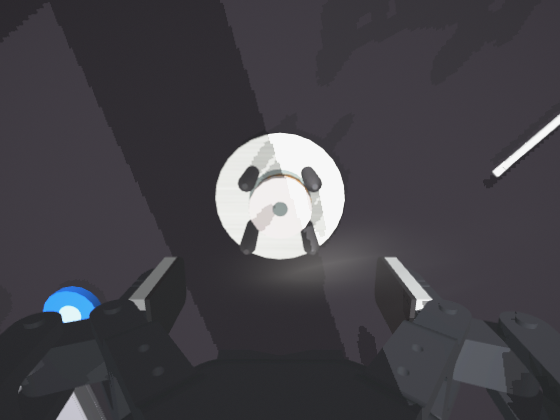

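>>> servo_tool --increments "-3.5 0 0.4 0 1; -5 -0.1 0.2 0 1; -5 -0.1 0 0 1; -5 -0.1 0 0 1; -5 -0.1 0 0 1; -5 -0.1 0 0 1; -3.5 -0.1 0 0 1; 0 0 0 0 1; 0 0 0 0 1; 0 0 0 0 1"

```text
time_s: 26.92
eef_pos: [0.4314, 0.0093, 0.1454]
eef_rot: [0.0, 0.781, 0.624, 0.0]
wrist_force: [0.1, 0.0, 0.6]
opening: 1.001
```

```bash
python3 - <<'E'
import h
from h import *
h.WV=150
im,d,P,o=snap('wrist','w23');c=disc(im,P,"white",.010,o['eef_pos'][:2]);go(c[0],c[1],.015,77.1)
E
```

```text
white pix [193. 342.] centre [ 0.5489 -0.1046] diam 0.0453 rms 0.0005
white pix [416. 286.] centre [0.5338 0.0927] diam 0.0658 rms 0.0010
white pix [147. 285.] centre [ 0.492  -0.1051] diam 0.0713 rms 0.0008
white pix [279. 205.] centre [0.4335 0.0083] diam 0.0507 rms 0.0002
t=27.0 shift cm [-0.06  0.24 13.04] ang 77.3 yaw 0.003 ; shift after turn [-0.06  0.24 13.04] q6 -1.60 tilt 0.01
```

View pics/w23.png

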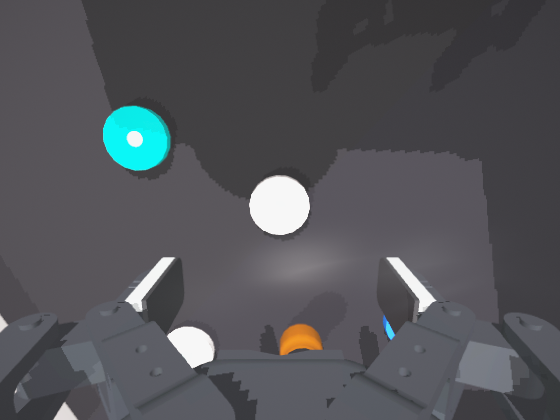

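>>> servo_tool --increments "-0.06 0.24 3 0 0.8; 0 0 3 0 0.8; 0 0 3 0 0.8; 0 0 2.5 0 0.8; 0 0 1.5 0 0.8; 0 0 0 0 0.8; 0 0 0 0 0; 0 0 0 0 0; 0 0 0 0 0; 0 0 0 0 0"

```text
time_s: 28.22
eef_pos: [0.4342, 0.0073, 0.0167]
eef_rot: [0.001, 0.782, 0.624, 0.001]
wrist_force: [-1.8, 1.1, 4.6]
opening: 0.552
```

```bash
python3 - <<'E'
from h import *
im,d,P,o=snap('wrist','w24');print(o['opening'],o['wrist_force'],o['torque']);go(.4335,.0083,.015,77);intool(im,o,"white",.010-o['eef_pos'][2])
E
```

```text
0.5521267212342315 [-1.80279126  1.14397699  4.58859043] [0.18346977 0.32794686 0.07532852]
t=28.3 shift cm [ 0.08 -0.1   0.17] ang 77.2 yaw 0.003 ; shift after turn [ 0.08 -0.1   0.17] q6 -1.61 tilt 0.11
white pix [353. 272.] centre [0.4409 0.0324] diam 0.0241 rms 0.0005
white pix [211. 268.] centre [ 0.4277 -0.0202] diam 0.0215 rms 0.0005
white pix [280. 272.] centre [0.4334 0.0075] diam 0.0489 rms 0.0002
in tool mm [ 0.03 -0.86 -0.  ]
```

View pics/w24.png

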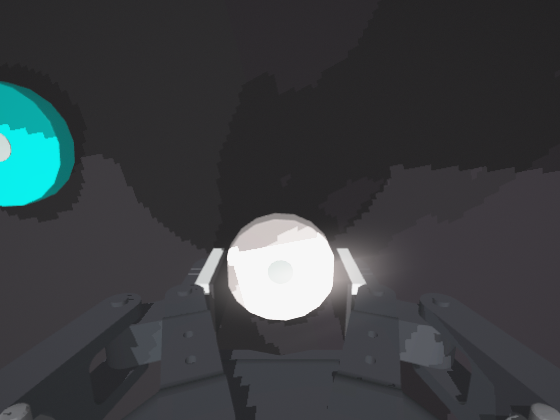

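>>> servo_tool --increments "0 0 -1 0 0; 0 0 -3 0 0; 0 0 -4 0 0; 0 0 -4 0 0; 0 0 -1.5 0 0; 0 0 0 0 0; 0 0 0 0 0"

```text
time_s: 29.15
eef_pos: [0.4325, 0.0076, 0.1491]
eef_rot: [-0.001, 0.782, 0.624, -0.001]
wrist_force: [0.5, 0.1, 0.4]
opening: 0.549
```

```bash
python3 - <<'E'
from h import *
o=ctrl.get_obs();print(o['opening'],o['wrist_force'],o['eef_pos']);go(.5087,.3188,.15,77.1)
E
```

```text
0.5487422426370083 [0.49692354 0.09193569 0.3655054 ] [0.43245633 0.00756619 0.14906119]
t=29.1 shift cm [32.04  0.53 -0.09] ang 77.2 yaw 0.001 ; shift after turn [32.04  0.48 -0.09] q6 -1.61 tilt 0.12
```

>>> servo_tool --increments "3.5 0.1 0 0 0; 5 0.1 0 0 0; 5 0.1 0 0 0; 5 0.1 0 0 0; 5 0.1 0 0 0; 5 0 0 0 0; 3.5 0 0 0 0; 0 0 1.3 0 0; 0 0 1.3 0 0; 0 0 1.2 0 0"

```text
time_s: 30.4
eef_pos: [0.5083, 0.3169, 0.1101]
eef_rot: [-0.0, 0.782, 0.623, -0.001]
wrist_force: [-0.2, -0.9, -0.5]
opening: 0.55
```

>>> servo_tool --increments "0 0 0 0 0; 0 0 0 0 0; 0 0 0 0 0"

```text
time_s: 30.78
eef_pos: [0.5098, 0.3182, 0.1131]
eef_rot: [0.0, 0.782, 0.624, 0.001]
wrist_force: [0.4, 0.0, 0.2]
opening: 0.556
```

```bash
python3 chk.py w25 white .0; python3 -c "
from h import *
go(.5087,.3188,.0505,77.1)"
```

```text
0.5563602692113809 [0.3504246  0.03064864 0.1780367 ]
t=30.8 shift cm [ 0.03 -0.21 11.31] ang 77.2 yaw 0.001 ; shift after turn [ 0.03 -0.21 11.31] q6 -0.99 tilt 0.08
white pix [280. 215.] centre [0.493  0.3255] diam 0.0805 rms 0.0010
none
pred tips in crop [[376. 218.]
 [135. 217.]]
t=30.8 shift cm [ 0.03 -0.12  6.26] ang 77.2 yaw 0.001 ; shift after turn [ 0.03 -0.12  6.26] q6 -0.99 tilt 0.08
```

View pics/w25c.png

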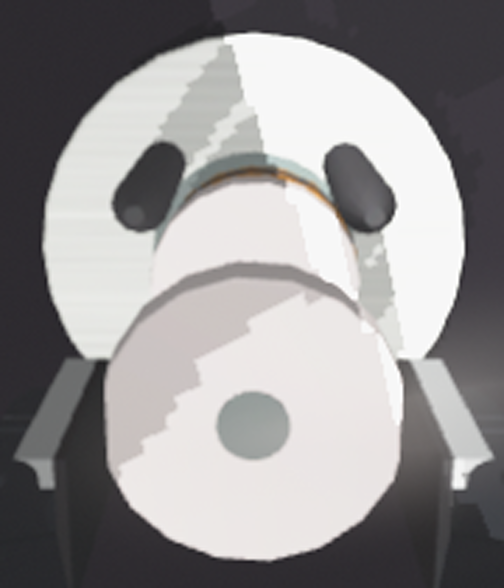

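```bash
python3 - <<'E'
from h import *
def hole(f,tcp,z,ang,box):
    im=cv2.imread(f"pics/{f}.png"); g=cv2.cvtColor(im,cv2.COLOR_BGR2GRAY).astype(float); u0,v0,u1,v1=box
    s=g[v0:v1,u0:u1]; med=np.median(s); w=np.clip(med-s-8,0,40); yy,xx=np.mgrid[v0:v1,u0:u1]
    uv=[(w*xx).sum()/w.sum(),(w*yy).sum()/w.sum()]
    o={"eef_pos":np.array(tcp),"eef_rot":np.array([0,np.sin(np.radians((180-0)/2))*np.cos(np.radians(ang/2)),np.sin(np.radians(ang/2)),0])}
    P=pose("wrist",o); X=plane(P,uv,z)[0]; v=X-o["eef_pos"]; v[2]=0
    print(f,np.round(uv,1),X.round(4),"tool mm",(rot(o["eef_rot"]).T@v*1000).round(2))
hole("w18",[.4374,.114,.0154],.010,77.2,(268,265,294,288))
hole("w24",[.4342,.0073,.0167],.010,77.2,(268,262,294,282))
hole("w20",[.5090,.3191,.1126],.1126-.0054,77.2,(265,262,295,290))
hole("w25",[.5098,.3182,.1131],.1131-.0067,77.2,(265,258,295,286))
hole("w22",[.5081,.3192,.1531],.034,77.2,(272,203,288,216))
hole("w15",[.4362,.1123,.1501],.010,77.2,(272,195,292,211))
E
```

```text
w18 [275.8 266.6] [0.4326 0.1126 0.01  ] tool mm [-2.43 -4.4   0.  ]
w24 [271.6 263.4] [0.4281 0.0043 0.01  ] tool mm [-4.29 -5.31  0.  ]
w20 [275.  267.4] [0.5045 0.3173 0.1072] tool mm [-2.76 -4.02  0.  ]
w25 [276.1 264.3] [0.5045 0.317  0.1064] tool mm [-2.31 -4.9   0.  ]
w22 [274.1 206.7] [0.5051 0.3145 0.034 ] tool mm [-5.25 -1.87  0.  ]
w15 [282.  202.8] [0.4367 0.1133 0.01  ] tool mm [1.05 0.24 0.  ]
```

```bash
python3 - <<'E'
from h import *
def f(n,uv,tcp,z,ang=77.2):
    a=np.radians(ang/2); o={"eef_pos":np.array(tcp),"eef_rot":np.array([0,np.cos(a),np.sin(a),0])}
    P=pose("wrist",o); X=plane(P,uv,z)[0]; v=X-o["eef_pos"]; v[2]=0
    print(n,X.round(4),"tool mm",(rot(o["eef_rot"]).T@v*1000).round(2))
f("w18",(280.5,276),[.4374,.114,.0154],.010)
f("w24",(280,271.5),[.4342,.0073,.0167],.010)
f("w20",(280.4,276.1),[.5090,.3191,.1126],.1126-.0054)
f("w25",(280.4,271.8),[.5098,.3182,.1131],.1131-.0067)
f("w22",(280,209),[.5083,.3192,.1540],.034)
f("w12tan",(190+253/2.8,120+430/2.8),[.5067,.3186,.1009],.1009-.0065)
f("w14tan",(281,206),[.5076,.3187,.1535],.024)
E
```

```text
w18 [0.4374 0.1136 0.01  ] tool mm [-0.36  0.13  0.  ]
w24 [0.4327 0.007  0.01  ] tool mm [-0.58 -1.4   0.  ]
w20 [0.5091 0.3187 0.1072] tool mm [-0.4   0.18  0.  ]
w25 [0.5085 0.3181 0.1064] tool mm [-0.4  -1.26  0.  ]
w22 [0.5084 0.3185 0.034 ] tool mm [-0.61  0.27  0.  ]
w12tan [0.5061 0.3183 0.0944] tool mm [-0.42 -0.5   0.  ]
w14tan [0.5079 0.3188 0.024 ] tool mm [0.2  0.29 0.  ]
```

>>> servo_tool --increments "0.03 -0.1 1 0 0; 0 0 1 0 0; 0 0 1 0 0; 0 0 1 0 0; 0 0 1 0 0; 0 0 0.5 0 0; 0 0 0 0 0"

```text
time_s: 31.7
eef_pos: [0.5081, 0.3187, 0.0568]
eef_rot: [-0.0, 0.782, 0.624, -0.0]
wrist_force: [-0.5, -0.2, 0.6]
opening: 0.551
```

```bash
python3 chk.py w26 white .0508;python3 -c "
from h import *
go(.5089,.3187,.0510,77.1)"
```

```text
0.5512709504962103 [-0.5457919  -0.22057775  0.62171234]
t=31.8 shift cm [ 0.   -0.07  0.64] ang 77.2 yaw 0.001 ; shift after turn [ 0.   -0.07  0.64] q6 -0.98 tilt 0.0
white pix [279. 273.] centre [0.5073 0.3202] diam 0.0504 rms 0.0007
white pix [216. 198.] centre [0.491  0.3222] diam 0.0816 rms 0.0004
white pix [337. 198.] centre [0.4913 0.3218] diam 0.0840 rms 0.0003
in tool mm [ 1.3  -1.06  0.  ]
pred tips in crop [[430. 326.]
 [ 82. 325.]]
t=31.8 shift cm [-0.    0.05  0.62] ang 77.2 yaw 0.001 ; shift after turn [-0.    0.05  0.62] q6 -0.98 tilt 0.0
```

View pics/w26.png

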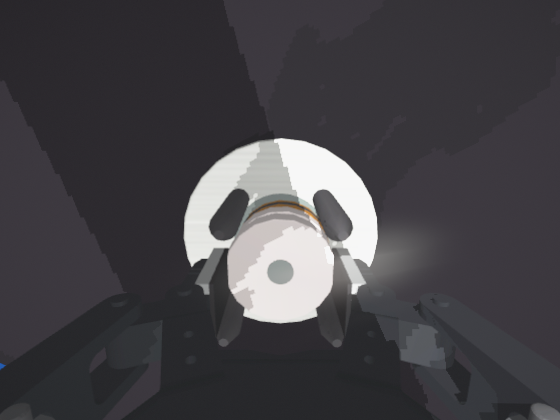

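>>> servo_tool --increments "0 0.05 0.4 0 0; 0 0 0.2 0 0; 0 0 0 0 0; 0 0 0 0 0.8; 0 0 0 0 0.8; 0 0 0 0 0.8; 0 0 -1 0 0.8; 0 0 -3 0 0.8; 0 0 -3 0 0.8; 0 0 -3 0 1"

```text
time_s: 33.0
eef_pos: [0.509, 0.3187, 0.1531]
eef_rot: [0.0, 0.782, 0.624, 0.0]
wrist_force: [0.3, 0.5, -0.4]
opening: 0.982
```

```bash
python3 - <<'E'
from h import *
im2,d,P,o=snap('wrist','w27'); print(o['wrist_force'],o['eef_pos'])
go(.5543,-.1114,.15,77.1)
cv2.imwrite("pics/w27c.png",cv2.resize(im2[120:280,210:350,::-1],None,fx=3.6,fy=3.6,interpolation=cv2.INTER_CUBIC))
im,d,P,o=snap('top','t27')
E
```

```text
[ 0.29441397  0.47231473 -0.42700103] [0.5089975  0.31871132 0.15307458]
t=33.0 shift cm [-41.09  13.75   0.77] ang 77.2 yaw 0.002 ; shift after turn [-41.07  13.82   0.77] q6 -0.98 tilt 0.43
```

View pics/w27c.png

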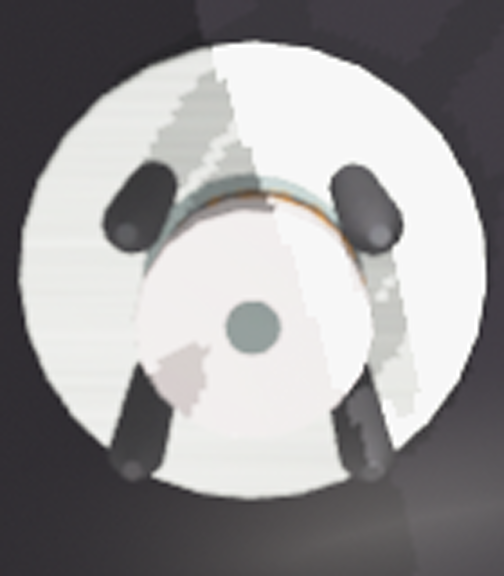

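View pics/t27.png

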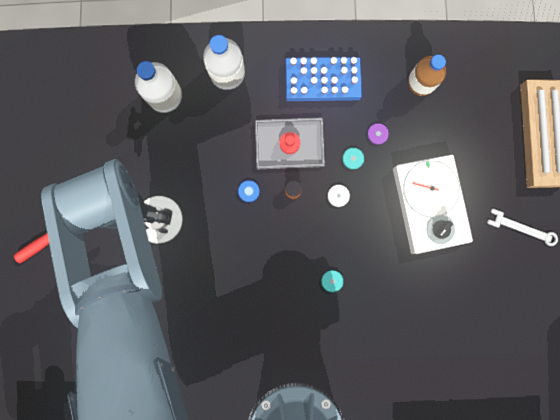

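>>> servo_tool --increments "-4 1.5 0.3 0 1; -5 1.7 0.2 0 1; -5 1.7 0 0 1; -5 1.7 0 0 1; -5 1.7 0 0 1; -5 1.7 0 0 1; -5 1.7 0 0 1; -4 1.3 0 0 1; -3 0.8 0 0 1; 0 0 0 0 1"

```text
time_s: 34.35
eef_pos: [0.5522, -0.1138, 0.1458]
eef_rot: [-0.0, 0.783, 0.622, -0.0]
wrist_force: [-0.1, 0.1, 0.6]
opening: 1.0
```

>>> servo_tool --increments "0 0 0 0 1; 0 0 0 0 1"

```text
time_s: 34.6
eef_pos: [0.5522, -0.1105, 0.1461]
eef_rot: [-0.0, 0.781, 0.624, -0.0]
wrist_force: [-0.0, 0.8, -0.4]
opening: 1.001
```

```bash
python3 - <<'E'
import h
from h import *
h.WV=150
im,d,P,o=snap('wrist','w28');c=disc(im,P,"white",.010,o['eef_pos'][:2]);go(c[0],c[1],.0155,77.1)
E
```

```text
white pix [ 54. 269.] centre [ 0.5714 -0.345 ] diam 0.1205 rms 0.0010
white pix [283. 209.] centre [ 0.5568 -0.1104] diam 0.0496 rms 0.0002
white pix [ 68. 228.] centre [ 0.5935 -0.2809] diam 0.0291 rms 0.0008
t=34.6 shift cm [ 0.11  0.43 13.06] ang 77.3 yaw 0.003 ; shift after turn [ 0.11  0.43 13.06] q6 -1.76 tilt 0.03
```

View pics/w28.png

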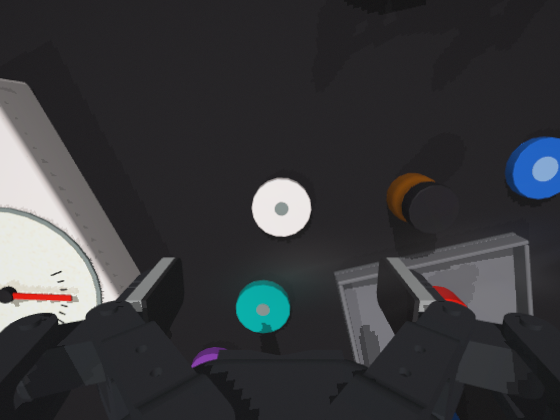

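>>> servo_tool --increments "0.11 0.43 3 0 0.8; 0 0 3 0 0.8; 0 0 3 0 0.8; 0 0 2.5 0 0.8; 0 0 1.5 0 0.8; 0 0 0 0 0.8; 0 0 0 0 0; 0 0 0 0 0; 0 0 0 0 0; 0 0 0 0 0"

```text
time_s: 35.9
eef_pos: [0.5581, -0.112, 0.018]
eef_rot: [0.001, 0.782, 0.624, 0.001]
wrist_force: [-0.5, 1.0, 5.8]
opening: 0.551
```

```bash
python3 - <<'E'
from h import *
im,d,P,o=snap('wrist','w29');print(o['opening'],o['wrist_force'],o['torque'],o['eef_pos']);go(.5568,-.1104,.015,77);intool(im,o,"white",.010-o['eef_pos'][2])
cv2.imwrite("pics/w29c.png",cv2.resize(im[120:330,190:370,::-1],None,fx=2.8,fy=2.8,interpolation=cv2.INTER_CUBIC))
E
```

```text
0.5506423451981086 [-0.5451589   1.00392537  5.79844592] [0.21401757 0.20834438 0.00782773] [ 0.55809006 -0.11200401  0.0180196 ]
t=36.0 shift cm [ 0.13 -0.17  0.31] ang 77.2 yaw 0.003 ; shift after turn [ 0.13 -0.17  0.31] q6 -1.75 tilt 0.17
white pix [  7. 352.] centre [ 0.5667 -0.2528] diam 0.0201 rms 0.0003
white pix [210. 270.] centre [ 0.5509 -0.1402] diam 0.0214 rms 0.0004
white pix [285. 273.] centre [ 0.5563 -0.1085] diam 0.0549 rms 0.0007
in tool mm [ 3.01 -2.5  -0.01]
```

View pics/w29c.png

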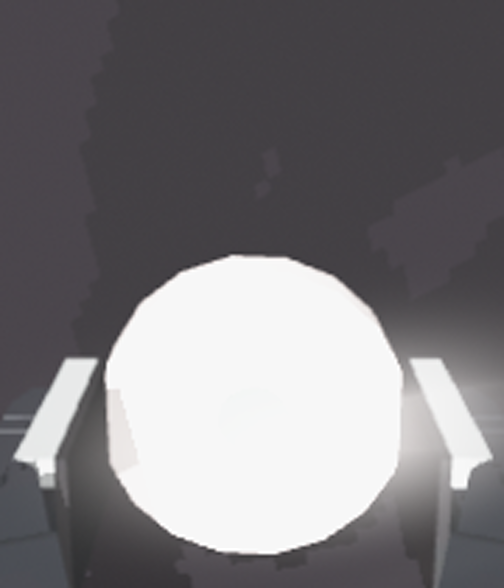

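>>> servo_tool --increments "0 0 -1 0 0; 0 0 -3 0 0; 0 0 -4 0 0; 0 0 -4 0 0; 0 0 -2 0 0; 0 0 0 0 0; 0 0 0 0 0"

```text
time_s: 36.83
eef_pos: [0.5562, -0.1114, 0.1555]
eef_rot: [-0.001, 0.782, 0.624, -0.0]
wrist_force: [0.2, 0.7, -0.2]
opening: 0.549
```

```bash
python3 - <<'E'
from h import *
im,d,P,o=snap('wrist','w30');print(o['opening'],o['wrist_force'],o['eef_pos']);go(.509,.3187,.155,77.1)
cv2.imwrite("pics/w30c.png",cv2.resize(im[120:330,190:370,::-1],None,fx=2.8,fy=2.8,interpolation=cv2.INTER_CUBIC))
E
```

```text
0.5488404211911189 [ 0.15660954  0.67146335 -0.23249397] [ 0.55624137 -0.11142252  0.15551124]
t=36.9 shift cm [ 40.88 -14.12   0.  ] ang 77.2 yaw 0.001 ; shift after turn [ 40.86 -14.18   0.  ] q6 -1.75 tilt 0.13
```

View pics/w30c.png

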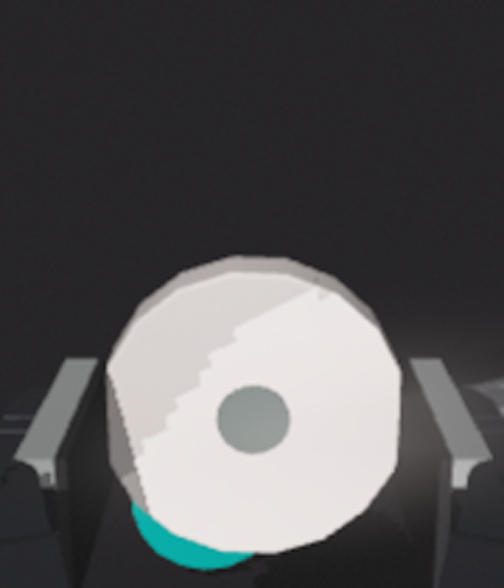

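>>> servo_tool --increments "3.5 -1.2 0 0 0; 5 -1.7 0 0 0; 5 -1.7 0 0 0; 5 -1.7 0 0 0; 5 -1.7 0 0 0; 5 -1.7 0 0 0; 5 -1.7 0 0 0; 4.5 -1.6 0 0 0; 2.9 -1.1 0 0 0; 0 0 0 0 0"

```text
time_s: 38.12
eef_pos: [0.5086, 0.3202, 0.1546]
eef_rot: [-0.001, 0.781, 0.625, -0.001]
wrist_force: [0.6, -0.5, -1.6]
opening: 0.549
```

>>> servo_tool --increments "0 0 1.5 0 0; 0 0 1.5 0 0; 0 0 0 0 0; 0 0 0 0 0; 0 0 0 0 0"

```text
time_s: 38.75
eef_pos: [0.5107, 0.3184, 0.1269]
eef_rot: [0.0, 0.782, 0.624, 0.001]
wrist_force: [-0.8, 0.4, -0.9]
opening: 0.551
```

```bash
python3 chk.py w31 white .0; python3 - <<'E'
from h import *
o=ctrl.get_obs();P=pose("wrist",o);z=o['eef_pos'][2]-.008
for uv in [(280.4,270),(190+253/2.8,120+425/2.8)]:
    v=plane(P,uv,z)[0]-o['eef_pos'];print((rot(o['eef_rot']).T@v*1000).round(2))
go(.5094,.3186,.062,77.1)
E
```

```text
0.5507873622520082 [-0.79852559  0.36707921 -0.8697083 ]
t=38.8 shift cm [-1.000e-02 -2.900e-01  1.269e+01] ang 77.2 yaw 0.001 ; shift after turn [-1.000e-02 -2.900e-01  1.269e+01] q6 -0.99 tilt 0.07
white pix [353. 273.] centre [0.5159 0.3439] diam 0.0232 rms 0.0005
white pix [535. 163.] centre [0.4832 0.4286] diam 0.0174 rms 0.0006
white pix [280. 221.] centre [0.4909 0.3234] diam 0.0760 rms 0.0015
none
pred tips in crop [[365. 199.]
 [141. 199.]]
[-0.4  -1.51  8.  ]
[-0.42 -0.63  8.  ]
t=38.8 shift cm [-0.01 -0.13  6.49] ang 77.2 yaw 0.001 ; shift after turn [-0.01 -0.13  6.49] q6 -0.99 tilt 0.07
```

View pics/w31c.png

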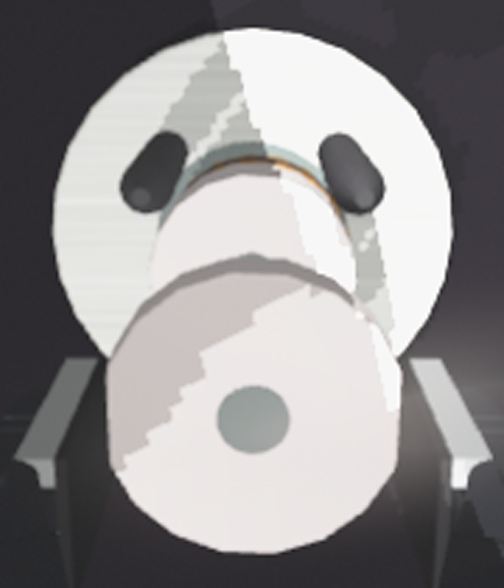

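>>> servo_tool --increments "0 -0.16 1 0 0; 0 0 1 0 0; 0 0 1 0 0; 0 0 1 0 0; 0 0 1 0 0; 0 0 0.9 0 0; 0 0 0 0 0; 0 0 0 0 0"

```text
time_s: 39.8
eef_pos: [0.5088, 0.3189, 0.0675]
eef_rot: [0.0, 0.782, 0.624, 0.0]
wrist_force: [-0.2, 0.2, 0.4]
opening: 0.549
```

```bash
python3 chk.py w32 white .0625;python3 -c "
from h import *
go(.5091,.3187,.0625,77.1)"
```

```text
0.5489119666292248 [-0.22581582  0.15455149  0.42828829]
t=39.9 shift cm [-0.02 -0.11  0.52] ang 77.2 yaw 0.001 ; shift after turn [-0.02 -0.11  0.52] q6 -0.98 tilt 0.04
white pix [220. 203.] centre [0.4866 0.3203] diam 0.0715 rms 0.0006
white pix [303. 232.] centre [0.4909 0.3255] diam 0.0772 rms 0.0011
none
pred tips in crop [[414. 296.]
 [ 93. 296.]]
t=39.9 shift cm [-0.02  0.02  0.52] ang 77.2 yaw 0.001 ; shift after turn [-0.02  0.02  0.52] q6 -0.98 tilt 0.04
```

View pics/w32.png

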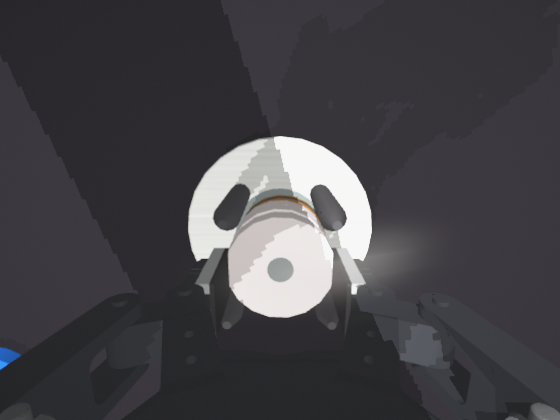

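>>> servo_tool --increments "0 0.02 0.3 0 0; 0 0 0.2 0 0; 0 0 0 0 0; 0 0 0 0 0.8; 0 0 0 0 0.8; 0 0 0 0 0.8; 0 0 -1 0 0.8; 0 0 -3 0 0.8; 0 0 -3 0 0.8; 0 0 -2 0 1"

```text
time_s: 41.1
eef_pos: [0.5095, 0.3191, 0.1546]
eef_rot: [0.0, 0.782, 0.624, 0.001]
wrist_force: [0.5, 0.1, -0.3]
opening: 0.983
```

```bash
python3 - <<'E'
from h import *
im2,d,P,o=snap('wrist','w33'); print(o['wrist_force'],o['eef_pos'])
go(.5700,.1015,.15,77.1)
cv2.imwrite("pics/w33c.png",cv2.resize(im2[120:280,210:350,::-1],None,fx=3.6,fy=3.6,interpolation=cv2.INTER_CUBIC))
E
```

```text
[ 0.50013482  0.06386483 -0.29921292] [0.50948849 0.31908492 0.15464008]
t=41.1 shift cm [-19.95  10.62   0.71] ang 77.2 yaw 0.001 ; shift after turn [-19.93  10.65   0.71] q6 -0.98 tilt 0.34
```

View pics/w33c.png

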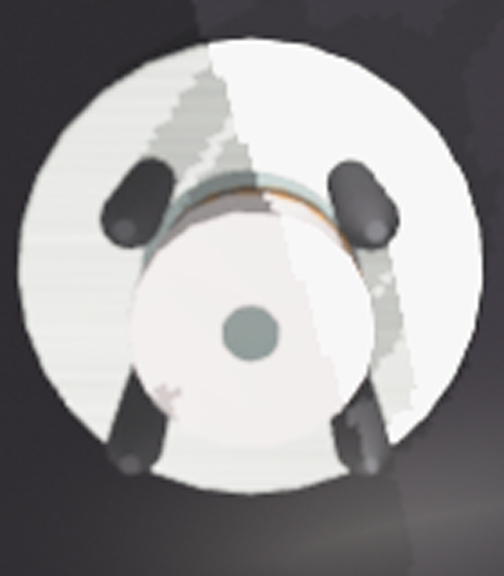

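Third spacer is seated, hole centred between the posts at crop (250,333). Now the cap.

>>> servo_tool --increments "-3 1.6 0.3 0 1; -4.5 2.4 0.2 0 1; -4.5 2.4 0 0 1; -4.5 2.4 0 0 1; -3.4 1.8 0 0 1; 0 0 0 0 1; 0 0 0 0 1; 0 0 0 0 1"

```text
time_s: 42.15
eef_pos: [0.5675, 0.1023, 0.147]
eef_rot: [-0.0, 0.781, 0.624, -0.0]
wrist_force: [-0.1, -0.1, -0.2]
opening: 1.001
```

```bash
python3 - <<'E'
import h
from h import *
im,d,P,o=snap('wrist','w34');c=disc(im,P,"blue",.010,o['eef_pos'][:2]);go(c[0],c[1],.0155,77.1)
E
```

```text
blue pix [308. 266.] centre [0.6272 0.115 ] diam 0.0255 rms 0.0010
blue pix [282. 206.] centre [0.571  0.1034] diam 0.0513 rms 0.0003
t=42.2 shift cm [ 0.17  0.31 13.16] ang 77.3 yaw 0.003 ; shift after turn [ 0.17  0.31 13.16] q6 -1.38 tilt 0.02
```

View pics/w34.png

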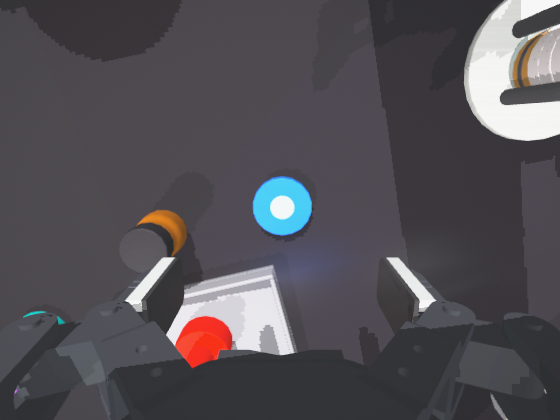

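>>> servo_tool --increments "0.17 0.22 3 0 0.8; 0 0 3 0 0.8; 0 0 3 0 0.8; 0 0 2.5 0 0.8; 0 0 1.6 0 0.8; 0 0 0 0 0.8; 0 0 0 0 0; 0 0 0 0 0; 0 0 0 0 0; 0 0 0 0 0"

```text
time_s: 43.45
eef_pos: [0.5718, 0.1025, 0.018]
eef_rot: [0.001, 0.782, 0.624, 0.001]
wrist_force: [-0.3, 1.2, 6.0]
opening: 0.551
```

```bash
python3 - <<'E'
from h import *
im,d,P,o=snap('wrist','w35');print(o['opening'],o['wrist_force'],o['torque'],o['eef_pos']);go(.571,.1034,.015,77)
E
```

```text
0.5511316025695043 [-0.3313967   1.15019799  5.97089332] [0.09297155 0.18488956 0.06102174] [0.57183466 0.10248497 0.0179917 ]
t=43.5 shift cm [ 0.07 -0.1   0.3 ] ang 77.2 yaw 0.003 ; shift after turn [ 0.07 -0.1   0.3 ] q6 -1.37 tilt 0.17
```

View pics/w35.png

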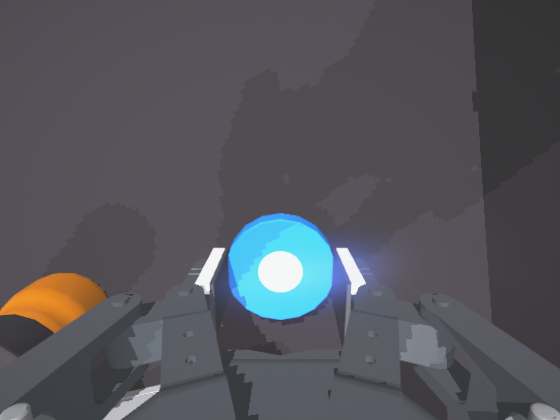

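>>> servo_tool --increments "0 0 -1 0 0; 0 0 -3 0 0; 0 0 -4 0 0; 0 0 -4 0 0; 0 0 -2 0 0; 0 0 0 0 0; 0 0 0 0 0"

```text
time_s: 44.38
eef_pos: [0.5698, 0.1023, 0.1554]
eef_rot: [-0.0, 0.782, 0.624, -0.001]
wrist_force: [0.4, 0.3, -0.0]
opening: 0.546
```

```bash
python3 - <<'E'
from h import *
o=ctrl.get_obs();print(o['opening'],o['wrist_force'],o['eef_pos']);go(.5086,.3188,.155,77.1)
E
```

```text
0.5464623178594882 [ 0.38259643  0.31512669 -0.03589328] [0.56977882 0.10234105 0.15540024]
t=44.4 shift cm [ 19.75 -10.77   0.04] ang 77.2 yaw 0.001 ; shift after turn [ 19.73 -10.8    0.04] q6 -1.37 tilt 0.08
```

>>> servo_tool --increments "3 -1.6 0 0 0; 4.5 -2.5 0 0 0; 4.5 -2.5 0 0 0; 4.5 -2.5 0 0 0; 3.25 -1.7 0 0 0; 0 0 0 0 0; 0 0 1.3 0 0; 0 0 1.3 0 0; 0 0 0 0 0; 0 0 0 0 0"

```text
time_s: 45.62
eef_pos: [0.5094, 0.3183, 0.1301]
eef_rot: [-0.0, 0.782, 0.623, -0.0]
wrist_force: [0.8, 0.1, 0.1]
opening: 0.547
```

>>> servo_tool --increments "0 0 0 0 0"

```text
time_s: 45.75
eef_pos: [0.5096, 0.3188, 0.1308]
eef_rot: [0.0, 0.782, 0.624, 0.0]
wrist_force: [-0.9, 0.9, -0.3]
opening: 0.546
```

```bash
python3 chk.py w36 blue .0 -.008
```

```text
0.5458544037502233 [-0.91445428  0.88872002 -0.25513019]
t=45.8 shift cm [-0.03 -0.17 13.09] ang 77.2 yaw 0.001 ; shift after turn [-0.03 -0.17 13.09] q6 -0.98 tilt 0.06
blue pix [353. 269.] centre [0.515  0.3481] diam 0.0198 rms 0.0006
blue pix [274. 266.] centre [0.5082 0.3192] diam 0.0511 rms 0.0004
in tool mm [ 0.14 -1.43 -0.  ]
pred tips in crop [[362. 201.]
 [143. 200.]]
```

View pics/w36c.png

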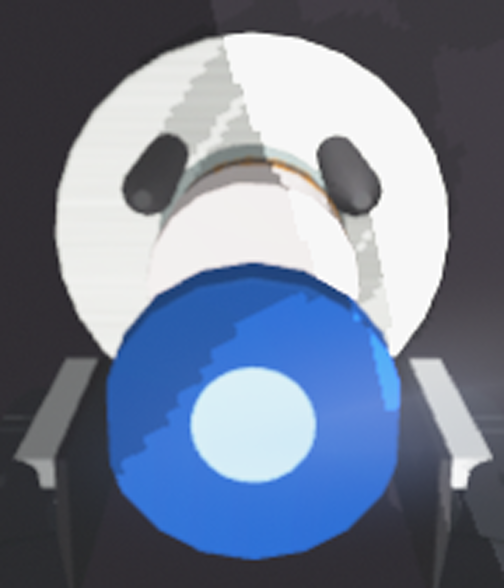

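>>> servo_tool --increments "-0.02 -0.13 1.5 0 0; 0 0 1.5 0 0; 0 0 1 0 0; 0 0 0.7 0 0; 0 0 0.5 0 0; 0 0 0 0 0; 0 0 0 0 0"

```text
time_s: 46.68
eef_pos: [0.5081, 0.3192, 0.0787]
eef_rot: [0.0, 0.782, 0.624, 0.0]
wrist_force: [-0.2, -0.0, -1.1]
opening: 0.548
```

```bash
python3 chk.py w37 blue .0725 -.008;python3 -c "
from h import *
go(.5082,.3189,.0725,77.1)"
```

```text
0.5479178023788763 [-0.19006768 -0.04634467 -1.13882957]
t=46.7 shift cm [-0.02 -0.02  0.63] ang 77.2 yaw 0.001 ; shift after turn [-0.02 -0.02  0.63] q6 -0.98 tilt 0.05
blue pix [353. 268.] centre [0.514  0.3463] diam 0.0216 rms 0.0006
blue pix [276. 265.] centre [0.5068 0.3199] diam 0.0510 rms 0.0004
in tool mm [ 0.44 -1.4  -0.  ]
pred tips in crop [[401. 279.]
 [105. 279.]]
t=46.7 shift cm [-0.02  0.02  0.63] ang 77.2 yaw 0.001 ; shift after turn [-0.02  0.02  0.63] q6 -0.98 tilt 0.05
```

View pics/w37.png

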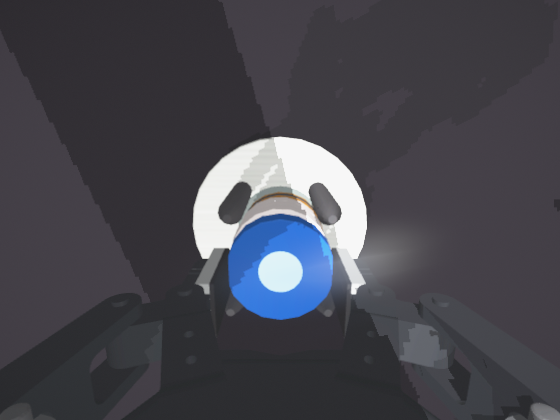

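>>> servo_tool --increments "-0.02 0.02 0.3 0 0; 0 0 0.3 0 0; 0 0 0 0 0; 0 0 0 0 0; 0 0 0 0 0.8; 0 0 0 0 0.8; 0 0 0 0 0.8"

```text
time_s: 47.6
eef_pos: [0.5079, 0.3188, 0.0723]
eef_rot: [0.0, 0.782, 0.624, 0.0]
wrist_force: [-0.3, -0.1, -0.8]
opening: 0.801
```

>>> servo_tool --increments "0 0 -0.5 0 0.8; 0 0 -1 0 0.8; 0 0 -2 0 0.8; 0 0 -3 0 1; 0 0 -1 0 1; 0 0 0 0 1"

```text
time_s: 48.35
eef_pos: [0.5085, 0.3191, 0.1487]
eef_rot: [0.0, 0.782, 0.624, 0.001]
wrist_force: [0.4, 0.3, 0.5]
opening: 1.003
```

```bash
python3 - <<'E'
from h import *
im2,d,P,o=snap('wrist','w38'); print(o['wrist_force'],o['eef_pos'])
disc(im2,P,"blue",.064)
cv2.imwrite("pics/w38c.png",cv2.resize(im2[120:280,210:350,::-1],None,fx=3.6,fy=3.6,interpolation=cv2.INTER_CUBIC))
im,d,P,o=snap('side','s38',(170,120,270,220),5)
E
```

```text
[0.37379678 0.25661215 0.53030693] [0.50853569 0.31905734 0.14866782]
blue pix [283. 220.] centre [0.5072 0.3189] diam 0.0508 rms 0.0002
```

View pics/w38c.png

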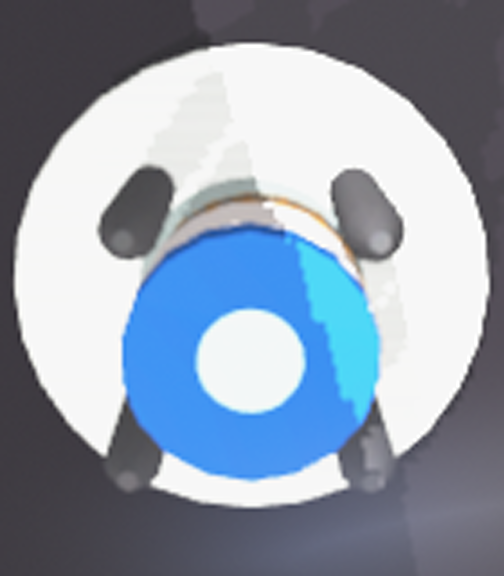

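View pics/s38.png

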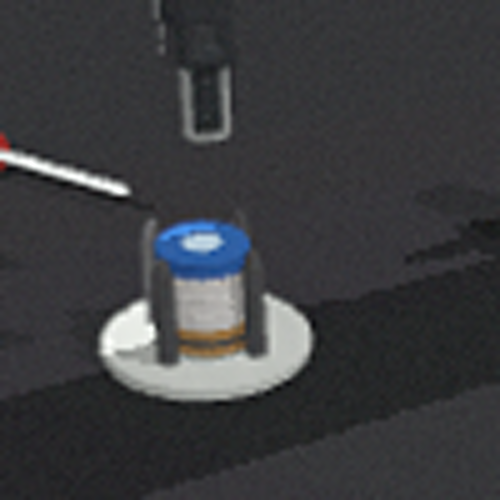

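```bash
python3 - <<'E'
from h import *
P=pose("top")
uv=np.array([[235,217],[218,122],[150,195]])/4.5+[380,140]
X=plane(P,uv,.051);print(X); k=plane(P,np.array([278,400])/4.5+[380,140],.089);print("knob",k)
print(np.linalg.norm(X[1:]-X[0],axis=1))
go(.46,-.345,.22,77.1)
E
```

```text
[[ 0.56591609 -0.32390993  0.051     ]
 [ 0.61544892 -0.31703942  0.051     ]
 [ 0.57791222 -0.27994524  0.051     ]]
knob [[ 0.46985737 -0.33129581  0.089     ]]
[0.05000705 0.04557193]
t=48.5 shift cm [-65.75  10.11  -7.34] ang 77.2 yaw 0.001 ; shift after turn [-65.74  10.2   -7.34] q6 -0.98 tilt 0.06
```

>>> servo_tool --increments "0 0 -3 0 1; -3 0.5 -3 0 1; -5 0.8 -1.3 0 1; -5 0.8 0 0 1; -5 0.8 0 0 1; -5 0.8 0 0 1; -5 0.8 0 0 1; -5 0.8 0 0 1; -5 0.8 0 0 1; -5 0.8 0 0 1"

```text
time_s: 49.7
eef_pos: [0.4788, -0.1171, 0.2191]
eef_rot: [-0.001, 0.782, 0.624, -0.0]
wrist_force: [1.8, -0.1, 0.2]
opening: 1.002
```

>>> servo_tool --increments "-5 0.8 0 0 1; -5 0.7 0 0 1; -5 0.7 0 0 1; -5 0.7 0 0 1; -2.5 0 0 0 1; 0 0 0 0 1; 0 0 0 0 1; 0 0 0 0 1"

```text
time_s: 50.7
eef_pos: [0.4584, -0.3401, 0.2202]
eef_rot: [-0.0, 0.781, 0.624, 0.0]
wrist_force: [0.1, 0.3, 0.7]
opening: 1.0
```

```bash
python3 - <<'E'
from h import *
im,d,P,o=snap('wrist','w40'); print(o['wrist_force'],o['eef_pos']);go(.47,-.33,.22,77.1)
np.save("w40d.npy",d)
im,d,P,o=snap('side','s40')
E
```

```text
[0.05273253 0.34386904 0.7171138 ] [ 0.4584191 -0.3401063  0.2202002]
t=50.8 shift cm [1.26 0.9  0.03] ang 77.3 yaw 0.003 ; shift after turn [1.26 0.89 0.03] q6 -2.20 tilt 0.02
```

View pics/w40.png

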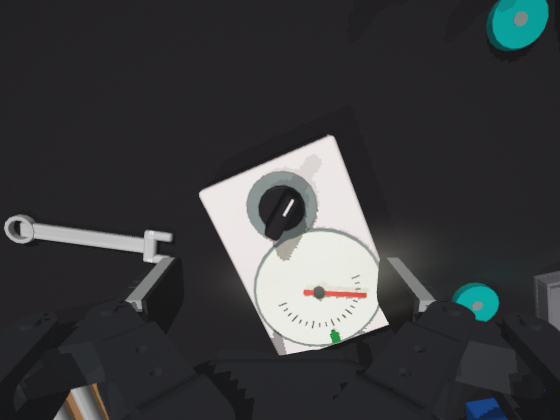

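```bash
python3 - <<'E'
import cv2
im=cv2.imread("pics/w40.png")
cv2.imwrite("pics/w40k.png",cv2.resize(im[165:255,240:330],None,fx=6.5,fy=6.5,interpolation=cv2.INTER_CUBIC))
cv2.imwrite("pics/w40d.png",cv2.resize(im[225:360,245:390],None,fx=4.2,fy=4.2,interpolation=cv2.INTER_CUBIC))
E
```

```text
(no output)
```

View pics/w40k.png

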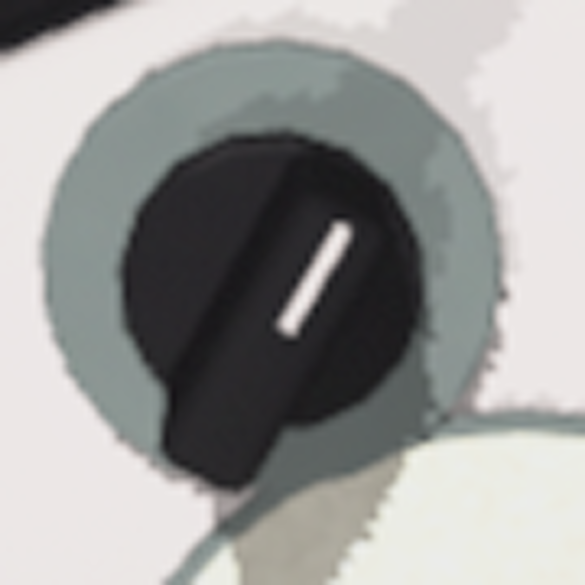

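View pics/w40d.png

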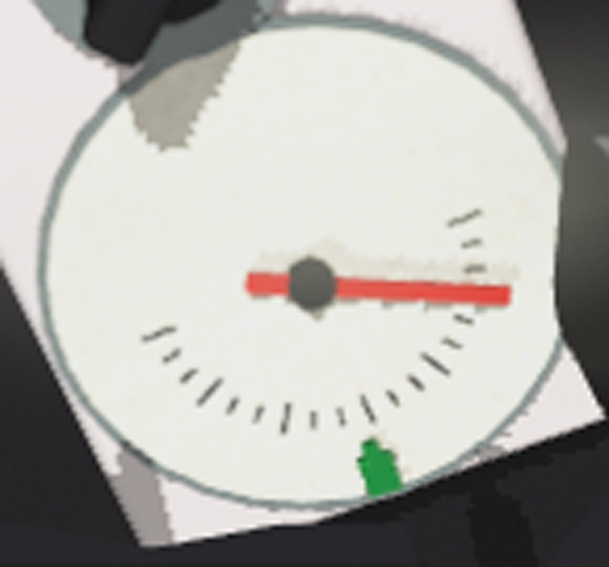

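```bash
python3 - <<'E'
from h import *
P=pose("wrist",{"eef_pos":np.array([0.4584191,-0.3401063,0.2202002]),"eef_rot":ctrl.get_obs()["eef_rot"]})
k=lambda p:np.array(p)/6.5+[240,165]
d=lambda p:np.array(p)/4.2+[245,225]
print("disc c",plane(P,k([272,280]),.059), plane(P,k([[122,280],[425,280]]),.059))
print("grey c",plane(P,k([[43,255],[500,255],[272,38]]),.046))
w=plane(P,k([[288,330],[343,225]]),.089);print("white line",w,np.degrees(np.arctan2(*(w[1]-w[0])[[1,0]])))
c,n,m,t=plane(P,d([[311,283],[511,295],[371,440],[248,283]]),.051)
n=plane(P,d([511,295]),.053)[0]
cc=c
print("dial",c,"needle",n,np.linalg.norm(n-c),"mark",m,np.linalg.norm(m-c))
a=lambda v:np.degrees(np.arctan2(v[1],v[0]))
print("needle ang",a(n-t),a(n-c),"mark",a(m-c),"knob dir",a(plane(P,k([272,280]),.059)[0]-c))
# dial centre via outline: extreme points
o=plane(P,d([[42,275],[310,14],[555,150],[295,506]]),.051)[:,:2]
A=np.c_[2*o,np.ones(4)];s=np.linalg.lstsq(A,(o**2).sum(1),rcond=None)[0];print("dial fit",s[:2],2*np.sqrt(s[2]+s[:2]@s[:2]))
D=np.load("w40d.npy");
for p in [(200,380),(200,250),(240,460)]:
    u,v=np.round(k(p)).astype(int);r,c0=ray(P,[u,v]);print(p,(c0+r[0]*D[v,u]).round(4))
E
```

```text
disc c [[ 0.46888871 -0.34136151  0.059     ]] [[ 0.46423962 -0.3620055   0.059     ]
 [ 0.47363057 -0.3203063   0.059     ]]
grey c [[ 0.46117109 -0.37405954  0.046     ]
 [ 0.47593002 -0.30852603  0.046     ]
 [ 0.43732672 -0.33423077  0.046     ]]
white line [[ 0.46793178 -0.33922579  0.089     ]
 [ 0.45605973 -0.32953063  0.089     ]] 140.76363308664452
dial [ 0.56541821 -0.32432949  0.051     ] needle [ 0.57781618 -0.27820577  0.053     ] 0.0478027907671853 mark [ 0.61125958 -0.31801867  0.051     ] 0.04627372361770841
needle ang 75.53690485508203 74.95462297757147 mark 7.838430021214983 knob dir -169.99351210818415
dial fit [ 0.56266246 -0.32386121] 0.13000342948310364
(200, 380) [ 0.4725 -0.3516  0.0862]
(200, 250) [ 0.4622 -0.3501  0.0581]
(240, 460) [ 0.4844 -0.3492  0.0876]
```

```bash
python3 -c "
from h import *
go(.469,-.3413,.13,50.8)"
```

```text
t=50.8 shift cm [0.15 1.04 9.05] ang 77.3 yaw 0.462 ; shift after turn [0.6  0.87 9.05] q6 -2.20 tilt 0.01
```

>>> servo_tool --increments "0 0 0 0.154 1; 0 0 0 0.154 1; 0 0 0 0.154 0.6; 0.6 0.87 3 0 0.6; 0 0 3 0 0.6; 0 0 3 0 0.6; 0 0 0 0 0.6; 0 0 0 0 0.6"

```text
time_s: 51.8
eef_pos: [0.4693, -0.3427, 0.1316]
eef_rot: [0.001, 0.904, 0.428, 0.0]
wrist_force: [0.1, -0.0, 0.3]
opening: 0.598
```

```bash
python3 - <<'E'
from h import *
im,d,P,o=snap('wrist','w41'); print(o['wrist_force'],o['eef_pos']);go(.469,-.3413,.081,50.8)
E
```

```text
[ 0.09740197 -0.02601165  0.27879338] [ 0.46928464 -0.34273231  0.13156884]
t=51.9 shift cm [ 0.11 -0.15  5.1 ] ang 50.7 yaw -0.001 ; shift after turn [ 0.11 -0.15  5.1 ] q6 -1.72 tilt 0.15
```

View pics/w41.png

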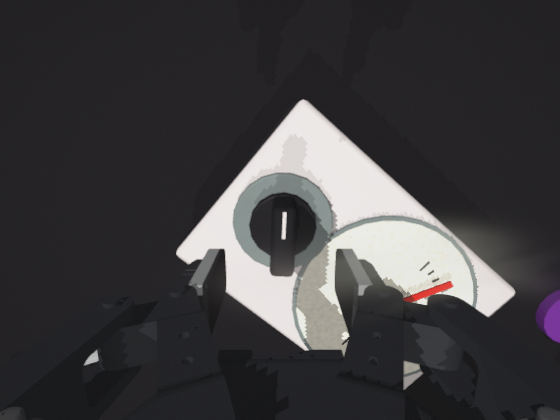

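>>> servo_tool --increments "0.1 -0.12 1.5 0 0.6; 0 0 1.5 0 0.6; 0 0 1.3 0 0.6; 0 0 0.7 0 0.6; 0 0 0 0 0.6; 0 0 0 0 0; 0 0 0 0 0; 0 0 0 0 0; 0 0 0 0 0"

```text
time_s: 52.98
eef_pos: [0.4689, -0.3407, 0.0811]
eef_rot: [0.0, 0.904, 0.428, 0.001]
wrist_force: [0.5, 5.6, 6.0]
opening: 0.151
```

```bash
python3 - <<'E'
from h import *
im,d,P,o=snap('wrist','w42'); print(o['wrist_force'],o['torque'],o['eef_pos'],o['opening']);go(.469,-.3413,.081,50.8)
E
```

```text
[0.47886953 5.58769071 6.00893551] [ 0.70670192 -0.1032457  -0.05384961] [ 0.46888508 -0.34066576  0.08112548] 0.15093372621030562
t=53.0 shift cm [-0.04  0.05  0.01] ang 50.7 yaw -0.001 ; shift after turn [-0.04  0.05  0.01] q6 -1.72 tilt 0.06
```

View pics/w42.png

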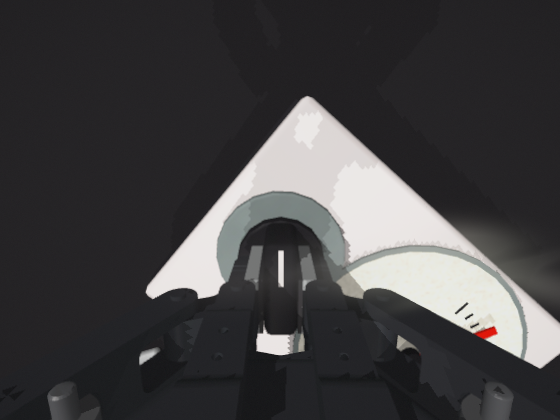

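>>> servo_tool --increments "0 0 0 0.12 0; 0 0 0 0.12 0; 0 0 0 0.12 0; 0 0 0 0.12 0; 0 0 0 0.12 0; 0 0 0 0 0"

```text
time_s: 53.78
eef_pos: [0.4695, -0.3402, 0.0811]
eef_rot: [-0.0, 0.99, 0.141, 0.001]
wrist_force: [3.6, 6.2, 5.6]
opening: 0.146
```

>>> servo_tool --increments "0 0 0 0.12 0; 0 0 0 0.12 0; 0 0 0 0.12 0; 0 0 0 0.12 0; 0 0 0 0.12 0; 0 0 0 0 0"

```text
time_s: 54.52
eef_pos: [0.4703, -0.3401, 0.0811]
eef_rot: [-0.0, 0.988, -0.157, 0.002]
wrist_force: [8.3, 5.9, 2.9]
opening: 0.154
```

>>> servo_tool --increments "0 0 0 0.12 0; 0 0 0 0.12 0; 0 0 0 0.12 0; 0 0 0 0.12 0; 0 0 0 0.12 0; 0 0 0 0.12 0; 0 0 0 0 0; 0 0 0 0 0"

```text
time_s: 55.52
eef_pos: [0.4711, -0.3407, 0.0812]
eef_rot: [-0.001, 0.869, -0.495, 0.003]
wrist_force: [11.2, 4.0, -0.4]
opening: 0.151
```

```bash
python3 - <<'E'
from h import *
im,d,P,o=snap('wrist','w43'); print(o['wrist_force'],o['torque'],o['eef_pos'],o['opening']);go(.469,-.3413,.081,50.8)
im,d,P,o=snap('top','t43',(380,140,490,270),4.5)
E
```

```text
[11.15067691  3.96232302 -0.44576218] [ 0.78311031 -1.70780103 -0.01624232] [ 0.47106968 -0.34070784  0.08116013] 0.15075647371435685
t=55.6 shift cm [-0.05  0.21  0.01] ang -59.3 yaw 1.220 ; shift after turn [0.18 0.12 0.01] q6 0.20 tilt 0.33
```

View pics/w43.png

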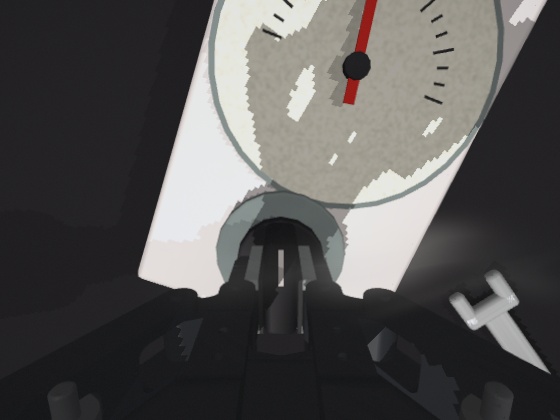

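View pics/t43.png

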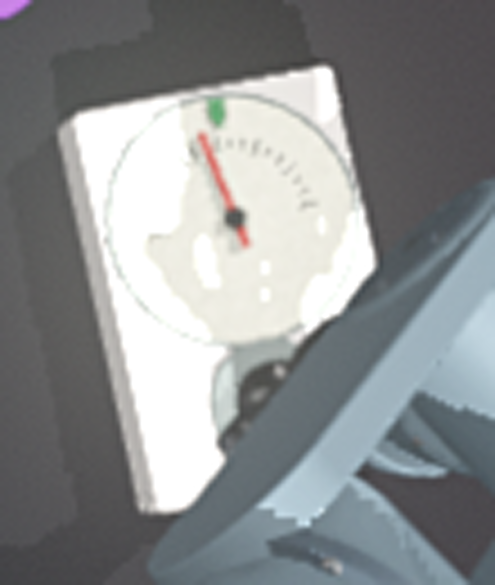

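```bash
cat > ndl.py <<'E'
from h import *
def run(im):
    P=pose("top");hsv=cv2.cvtColor(im,cv2.COLOR_RGB2HSV).astype(int);H,S,V=hsv[...,0],hsv[...,1],hsv[...,2]
    yy,xx=np.mgrid[:420,:560]; c0=np.array([.5658,-.3241]); a=lambda v:np.degrees(np.arctan2(v[1],v[0]))
    uc=proj(P,[[*c0,.051]])[0]; near=(xx-uc[0])**2+(yy-uc[1])**2<34**2
    for nm,m in(("red",((H<8)|(H>172))&(S>60)&near),("green",(H>40)&(H<85)&(S>45)&near)):
        pts=np.c_[xx[m],yy[m]].astype(float); X=plane(P,pts,.053 if nm=="red" else .051)[:,:2]
        w=S[m].astype(float); mu=(X*w[:,None]).sum(0)/w.sum()
        l=cv2.fitLine(X.astype(np.float32),cv2.DIST_L2,0,.01,.01).ravel()[:2]
        if l@(mu-c0)<0:l=-l
        print(nm,len(pts),"centroid ang",a(mu-c0).round(2),"line ang",a(l).round(2))
im,_=ctrl.camera("top"); run(im)
E
python3 ndl.py; python3 - <<'E'
import cv2
E
```

```text
red 41 centroid ang 24.78 line ang 20.4
green 17 centroid ang 8.55 line ang 14.86
```

>>> servo_tool --increments "0 0 0 0.11 0; 0 0 0 0.11 0; 0 0 0 0.11 0; 0 0 0 0.09 0; 0 0 0 0 0; 0 0 0 0 0"

```text
time_s: 56.42
eef_pos: [0.4713, -0.3412, 0.0812]
eef_rot: [-0.001, 0.747, -0.665, 0.003]
wrist_force: [11.8, 1.8, -1.4]
opening: 0.149
```

```bash
python3 ndl.py; python3 - <<'E'
from h import *
im,d,P,o=snap('wrist','w44'); print(o['wrist_force'],o['torque'],o['eef_pos'],o['opening']);go(.469,-.3413,.081,50.8)
im,d,P,o=snap('top','t44',(400,150,470,220),8)
E
```

```text
red 43 centroid ang 12.84 line ang 8.42
green 16 centroid ang 8.43 line ang 8.33
[12.73516158  2.79297343 -1.23109707] [ 0.47757517 -1.8886761  -0.027723  ] [ 0.47126156 -0.34120292  0.08114287] 0.15248162618083594
t=56.5 shift cm [-0.02  0.23  0.02] ang -83.4 yaw 0.800 ; shift after turn [0.15 0.17 0.02] q6 0.62 tilt 0.38
```

View pics/t44.png

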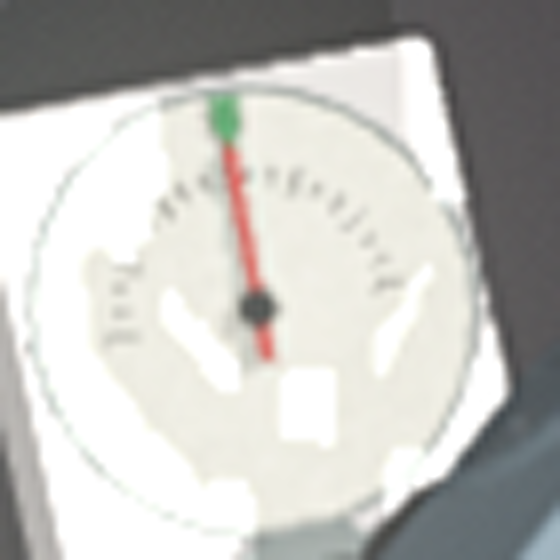

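View pics/w44.png

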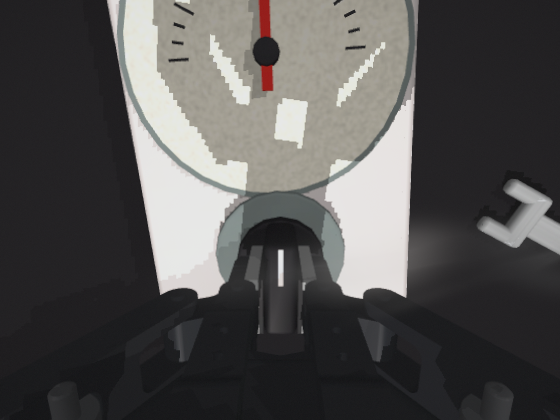

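>>> servo_tool --increments "0 0 0 0 0.2; 0 0 0 0 0.5; 0 0 0 0 0.6; 0 0 0 0 0.6; 0 0 -1 0 0.6; 0 0 -2 0 0.6; 0 0 -4 0 0.6; 0 0 -4 0 0.8; 0 0 0 0 0.8; 0 0 0 0 0.8"

```text
time_s: 57.82
eef_pos: [0.4683, -0.341, 0.1911]
eef_rot: [0.0, 0.747, -0.665, 0.001]
wrist_force: [0.6, -0.5, 0.1]
opening: 0.801
```

```bash
python3 ndl.py; python3 - <<'E'
from h import *
im,d,P,o=snap('wrist','w45'); print(o['wrist_force'],o['eef_pos'],o['opening'])
im,d,P,o=snap('side','s45'); im,d,P,o=snap('top','t45')
cv2.imwrite("pics/t45c.png",cv2.resize(im[150:220,400:470,::-1],None,fx=8,fy=8,interpolation=cv2.INTER_CUBIC))
E
```

```text
red 39 centroid ang 14.14 line ang 8.91
green 16 centroid ang 8.74 line ang 17.11
[-0.46928645 -0.73714859 -0.39028791] [ 0.46795354 -0.3405687   0.19006751] 0.8017697508946382
```

View pics/w45.png

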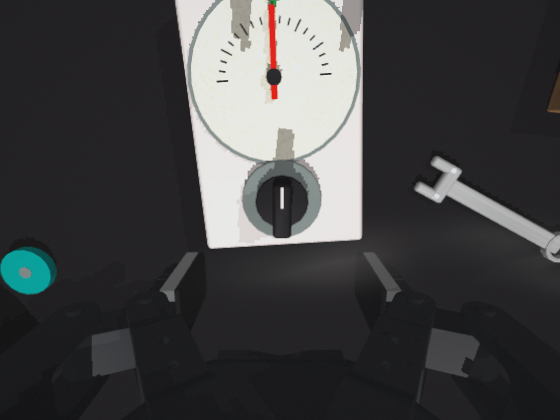

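View pics/s45.png

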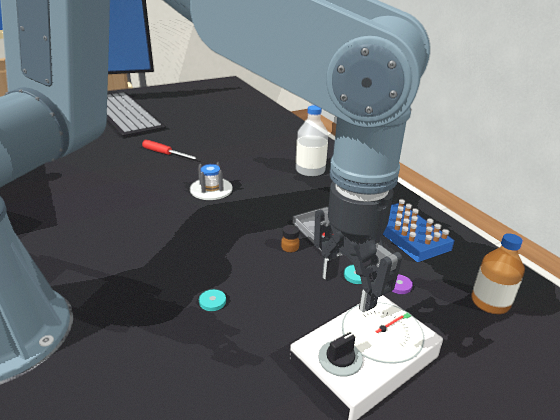

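View pics/t45.png

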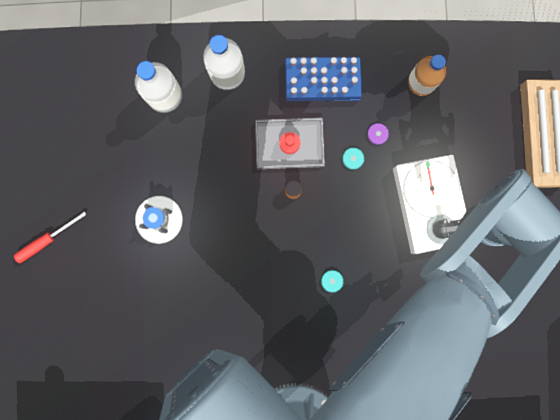

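>>> servo_tool --increments "0 -3 0 0 0.8; 0 -3 0 0 0.8; 0 -3 0 0 0.8; 0 0 0 0 0.8; 0 0 0 0 0.8; 0 0 0 0 0.8"

```text
time_s: 58.78
eef_pos: [0.5568, -0.3307, 0.1899]
eef_rot: [0.0, 0.747, -0.665, -0.001]
wrist_force: [0.2, -0.2, 0.4]
opening: 0.798
```

```bash
python3 - <<'E'
from h import *
im,d,P,o=snap('wrist','w46'); print(o['wrist_force'],o['eef_pos'])
hsv=cv2.cvtColor(im,cv2.COLOR_RGB2HSV).astype(int);H,S,V=hsv[...,0],hsv[...,1],hsv[...,2]
r=((H<8)|(H>172))&(S>150)&(V>120); g=(H>45)&(H<80)&(S>120)&(V>50)
cand=[c for c in blobs(r,100)]
for c in cand: print("red",c.mean(0),cv2.contourArea(c))
for c in blobs(g,20): print("g",c.mean(0),cv2.contourArea(c))
cv2.imwrite("pics/w46c.png",cv2.resize(im[40:220,190:370,::-1],None,fx=3.3,fy=3.3,interpolation=cv2.INTER_CUBIC))
E
```

```text
[ 0.1714077  -0.17270786  0.36933558] [ 0.55676919 -0.3306812   0.18992406]
red [273.125 160.   ] 196.0
g [273.6122449 122.7755102] 130.5
```

View pics/w46c.png

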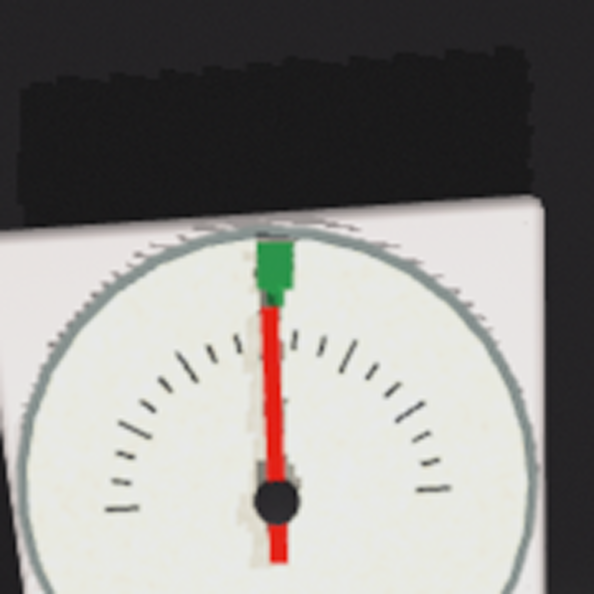

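```bash
python3 - <<'E'
from h import *
im=cv2.imread("pics/w46.png")[:,:,::-1]; P=pose("wrist",{"eef_pos":np.array([0.55676919,-0.3306812,0.18992406]),"eef_rot":ctrl.get_obs()["eef_rot"]})
hsv=cv2.cvtColor(im,cv2.COLOR_RGB2HSV).astype(int);H,S,V=hsv[...,0],hsv[...,1],hsv[...,2]
yy,xx=np.mgrid[:420,:560]; box=(xx>190)&(xx<370)&(yy>40)&(yy<220)
r=((H<8)|(H>172))&(S>150)&(V>100)&box; g=(H>45)&(H<80)&(S>120)&(V>50)&box
k=np.array([190,40])+np.array([276,500])/3.3
D=plane(P,k,.056)[0][:2]; 
a=lambda v:np.degrees(np.arctan2(v[1],v[0]))
for z in (.052,.054,.056):
    R=plane(P,np.c_[xx[r],yy[r]].astype(float),z)[:,:2]; l=cv2.fitLine(R.astype(np.float32),cv2.DIST_L2,0,.01,.01).ravel()
    s=np.sign(l[0]); print(z,"needle line ang",a(l[:2]*s).round(2),"pt",l[2:])
G=plane(P,np.c_[xx[g],yy[g]].astype(float),.051)[:,:2]
dc=np.array([.5655,-.3243])
print("pivot",D,"mark from pivot",a(G.mean(0)-D).round(2),"centroid",G.mean(0),np.linalg.norm(G.mean(0)-D))
# perpendicular offset of mark centroid from needle line
n=np.array([-l[1],l[0]]); print("mark offset from needle line mm",((G.mean(0)-l[2:])@n*1000).round(2))
E
```

```text
0.052 needle line ang 8.54 pt [ 0.58569247 -0.32173693]
0.054 needle line ang 8.54 pt [ 0.58596903 -0.32175234]
0.056 needle line ang 8.54 pt [ 0.58624566 -0.32176775]
pivot [ 0.56665859 -0.32488002] mark from pivot 7.3 centroid [ 0.62143567 -0.31786506] 0.05522444298600018
mark offset from needle line mm -1.37
```

```bash
python3 - <<'E'
from h import *
im,d,P,o=snap('side','s47',(170,140,250,210),7)
im,d,P,o=snap('top','t47',(120,180,200,260),6)
import h
c=disc(im,P,"blue",.064,np.array([.507,.319]))
E
```

```text
blue pix [221. 397.] centre [0.0718 0.1341] diam 0.2336 rms 0.0012
blue pix [155. 218.] centre [0.5044 0.3169] diam 0.0515 rms 0.0004
blue pix [517. 243.] centre [ 0.5847 -0.4068] diam 0.4380 rms 0.0010
blue pix [506. 174.] centre [ 0.5807 -0.4514] diam 0.2967 rms 0.0013
blue pix [330.  84.] centre [ 0.8251 -0.0785] diam 0.1966 rms 0.0008
```

View pics/s47.png

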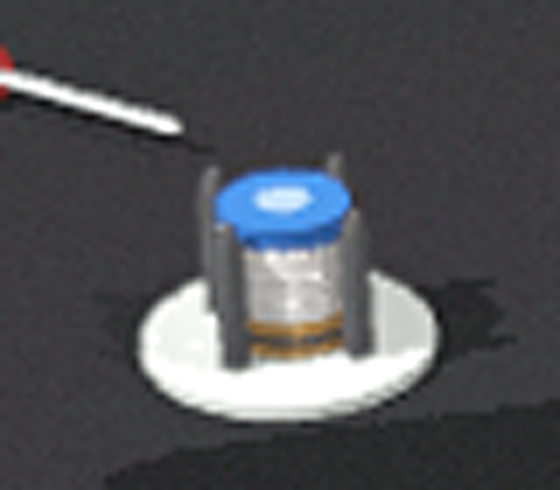

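View pics/t47.png

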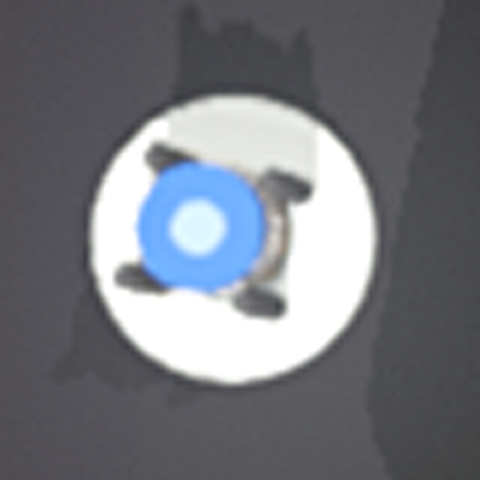

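```bash
python3 -c "
from bench import ctrl
print(ctrl.hand_in())"
```

```text
the job is handed in; nothing more can be done
None
```

The flow cell is rebuilt and I handed the job in at about 59 s of the 208 s allowed. No verdict was reported.

I put the red plug in the tray. Between the posts I stacked the tan body, all three white spacers (all were out) and the blue cap. Then I turned the knob about 2.34 rad clockwise and let go.

What the last checks showed:
- **Plug and jar:** the plug stands in the tray and the amber jar stands where it was.
- **Stack:** it looks flat between the posts. The wrist camera put the cap centre at (0.5072, 0.3189), against a nest centre of about (0.5075, 0.319). The outline assumed at the stack's full height gave a cap diameter of 50.8 mm, which fits.
- **Needle:** the wrist camera put it about 1.3° off the mark, or 1.1 to 1.4 mm at 50 mm. That is inside the 3 mm limit, so I left it.
- **Robot:** it touched nothing at the end and the gripper was open above the aim unit.

Disagreements and slips:
- **Top camera on the cap:** it placed the cap 3 to 4 mm away from where the wrist camera did. I trusted the wrist camera, because its closer view shows the cap centred between the posts.
- **Top camera on the needle:** two estimates disagreed. Its fitted-line angle agreed with the wrist camera (8.9° against 8.5°), but the centre of the red pixels gave 14°.
- **First spacer:** my first grip closed on top of the disc at about 20 N because I was too high. The disc did not move, and I gripped it lower on the second try.

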